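# Lower the display hoist and load the pencil tray

### The arm

A 6-joint arm with a two-finger parallel gripper is mounted at the origin on the work surface. World frame = base frame: x ahead of the robot, y to its left, z up, the work surface at z = 0. Lengths are in m, angles in degrees, forces in N, time in s.
With the tool pointing down it reaches from about 0.325 to 0.85 m from the base axis. Payload 4.4 kg.
Tool frame: the origin (TCP) lies between the finger pads; the fingertips stand 25 mm ahead of it and the grasp point (between the pads) lies 6 mm ahead of it (bot.tip_reach is the distance from the TCP to the fingertips, in m); z points along the fingers, y is the direction in which the jaws open and shut (so a half turn about z gives the same grasp; the last joint's range is limited). The gripper opens to 94 mm and grips with 3 to 60 N. Pads are 16 mm wide; open, the fingers measure 119 mm over their backs; the gripper's body (75 mm by 177 mm) begins 78 mm behind the grasp point.
Start: joints at [67.924, 11.837, 88.321, -0, 79.842, -8.623], TCP at [0.134, 0.559, 0.23] pointing down, gripper open.
Joint ranges: [-156.59, 156.59], [-49.26, 127.26], [12.9, 141.05], [-63.56, 243.56], [4.71, 150.69], [-161.64, 161.64]. Speed limits (degrees/s): [159.86, 159.86, 180, 180, 180, 180].

### API

Orientations are given as a 3x3 rotation matrix whose columns are the frame's x, y, z axes.
In Python, from plant import bot, get_image, workorder gives the robot as it stands.
- The arm moves only by the tool move_arm, never from a script. Its argument "moves" is a list of rows, each an object of numbers: "x", "y", "z": the shift along the tool's x, y, z each as a share of 3 cm, from -1 to 1; "rx", "ry", "rz": the turn, a rotation vector about the tool's x, y, z each as a share of 120 degrees, from -1 to 1. In form: [{"x": .., "y": .., "z": .., "rx": .., "ry": .., "rz": ..}, ...]. A call has 1 to 5 rows; each row shifts and turns the commanded pose from where the row before left it, along the tool's axes as they then stand; what a row does not reach is not made up. A row lasts 1/8 s, in which the tool goes at most 62.5 mm and 10.7 degrees, less where a joint would pass 70% of its speed; a pose out of reach is approached as far as the arm can. A call with a number of a shift or a turn outside -1 to 1 is refused whole. A call with a gripper value outside its range is refused whole. "gripper" is the gripper command: -1 is shut, 1 is fully open, values between are in proportion, set as the call begins (left out, the last holds). The fingers move at their own pace and stop on an object; "grip_force" is the grip in N (left out, the last holds). Time passes only in rows, so rows that do not move let the fingers close. It gives the time, the measured TCP pose, the force and the opening at its end, in the units of the state.
- bot.read_state(): the state, without advancing time (a new reading comes with each control period).
- get_image(name): name is "scene" or "side" or "wrist"; returns a dict with "img" (384x512x3 uint8, red, green, blue), "z_map" (384x512 float32, m along the optical axis (not along the pixel's ray), 0 where there is no reading), "vertical_fov" (degrees; the focal length in pixels is half the picture's height over the tangent of half this angle, whatever the lens; pixels are square), "cx", "cy" (the principal point, pixels), "k1" (the pictures are not rectified: a ray, as slopes to the right and down, at radius r is drawn at 1 + k1 r^2 times it, then the intrinsics apply), "origin" and "rotation" of the camera in the world; the wrist camera has in their place "T_tool_cam" (4x4, takes a point from camera to tool coordinates, whose origin is the TCP and whose axes are the flange's). Camera axes: x right, y up, looking along -z (the intrinsics and any distortion apply to the point x, -y, -z); pixel columns grow to the right and rows downward; lengths in m; the calibration is good to about 2 mm. A picture is of the moment at which its call begins: read the wrist's pose just before it.
- workorder.close_job(): hands the job in, once; it reports no verdict.
The state is a dict: "t": time; "joint_positions": joint angles; "qvel": joint speeds; "joint_efforts": joint torques, N m; "eef_pos": TCP position; "orientation": TCP orientation; "wrist_force": force on the tool from outside, world axes, zero at the start; "torque": the same for the moment, N m; "opening": finger opening in m.
Only numpy, scipy, OpenCV 4.12 (cv2) and the standard library are available. Lean on these libraries where they do the work, as an engineer would, in place of code of your own. Each camera call takes 0.05 s, during which the arm holds its last target. There are 200 camera calls.

### The job

The display tray is wound up on its hoist: throw the pawl lever fully over, wind the crank up a touch so that the pawl comes free, and keep hold of the crank knob while you let it turn back slowly until the tray is fully down; then put the pawl lever fully back to locked. After that lay every jumbo pencil lying on the counter flat on the tray floor, side by side and pointing straight away from the mast, all tips to the yellow edge, and last of all lay the retaining bar over them, seated between the cheeks of the tray's two red rests, centred end to end. Leave the toy dragon and the mug alone.

Things in the scene. Friction and masses are not known exactly. Their poses are not given: they have to be found in the camera images.
- hoist: fixed display hoist; origin on the counter under its tray's centre. +y points from the mast to the tray's yellow edge. Mast: two posts 22 mm square at y -112, x -45 and +45 mm, red cap, 190 mm tall. Beyond it the red winch housing, 190 (x) x 180 (y) x 85 mm tall, centred at x 30, y -242. Place and yaw vary
- tray_floor (a point): centre of the wooden tray's inner floor (axes parallel to the hoist's); inside 190 mm in x by 148 mm in y, rim 10 mm high; the rim on the +y side, away from the mast, is yellow. The tray slides on the mast: its floor is 164 mm above the counter at the start, 34 mm when fully down. It weighs 1.2 kg
- rest_near (a point): seat of the red bar rest at the tray's -x edge: centre of the flat seat, 36 mm above the tray floor, 18 mm long in x, between two cheeks 30 mm apart in y that stand 14 mm above the seat. Under the seat the rest is a solid post, 50 mm wide in y
- rest_far (a point): same seat at the tray's +x edge, 210 mm from the other
- crank (a joint): crank angle about its vertical axis, rad: 0 at the start (tray up), grows clockwise seen from above as the tray comes down, 6.6 = stop, tray fully down (upper stop -0.8); 19.7 mm of tray per rad. The tray's weight always pulls it downwards, about 4 N at the knob. Let go with the pawl off it runs away at 4 to 6 rad/s; slowly means about 1 rad/s, never over 2.5
- crank_axis (a point): point on the crank's vertical axis, at the height at which to grip the knob (146 mm above the counter)
- crank_knob (a point): grip point, on the axis of the upright black crank knob, which is free to spin on the crank: cylinder of diameter 22 mm and height 42 mm, its top 19 mm above this point, the crank arm 23 mm below it; it runs on a circle of radius 60 mm round the crank axis
- lever (a joint): yellow pawl lever, angle about its vertical pivot, rad, growing clockwise seen from above: 0 = locked, pawl pressed into the ratchet wheel; 0.5 = stop, pawl released. It stays where it is left (friction, about 2 N at its knob). It moves the pawl through a spring, see pawl
- lever_axis (a point): point on the lever's vertical pivot, at the height at which to grip its knob
- lever_knob (a point): grip point on the lever's upright red knob, diameter 18 mm, 34 mm tall, its top 13 mm above this point (140 mm above the counter); 70 mm from the pivot
- pawl (a joint): brass pawl's angle relative to the lever, rad: near 0 when it follows the lever, about -0.5 while jammed with the lever fully over. Under the tray's load it stays jammed in its tooth even then; it jumps out when the crank is wound 0.1 to 0.4 rad the lifting way (anticlockwise, negative), and from then on the load hangs on the crank knob
- bar: brown wooden retaining bar with brass ends, 240 x 22 x 14 mm, 0.12 kg, lying on the counter; origin at the centre of its underside, x along its length
- bar_mid (a point): centre of the bar
- pen1: red square jumbo pencil, 120 x 16 x 16 mm, 30 g; origin at the centre of its underside, x along its length towards the sharpened tip, pink rubber at the other end; the last 24 mm at the tip are a cone. 2 to 4 of the four pencils are present
- pen1_tip (a point): the tip of the red pencil, on its axis (60 mm from the middle)
- pen2: blue square jumbo pencil, 120 x 16 x 16 mm, 30 g; origin at the centre of its underside, x along its length towards the sharpened tip, pink rubber at the other end; the last 24 mm at the tip are a cone. 2 to 4 of the four pencils are present
- pen2_tip (a point): the tip of the blue pencil, on its axis (60 mm from the middle)
- pen3: green square jumbo pencil, 120 x 16 x 16 mm, 30 g; origin at the centre of its underside, x along its length towards the sharpened tip, pink rubber at the other end; the last 24 mm at the tip are a cone. 2 to 4 of the four pencils are present
- pen3_tip (a point): the tip of the green pencil, on its axis (60 mm from the middle)
- pen4: orange square jumbo pencil, 120 x 16 x 16 mm, 30 g; origin at the centre of its underside, x along its length towards the sharpened tip, pink rubber at the other end; the last 24 mm at the tip are a cone. 2 to 4 of the four pencils are present
- pen4_tip (a point): the tip of the orange pencil, on its axis (60 mm from the middle)
- dragon: green toy dragon, about 120 mm long and 105 mm tall, a bystander (a 54 mm high stack of picture books also lies on the far right, beyond the pencils); origin at the centre of its underside
- mug: blue mug, 76 mm wide, 90 mm tall, a bystander; origin at the centre of its underside
Not all that is in view belongs to the job. There is more than one size of the pen1; the one meant has the size given above.

How it is judged (in metres and radians):
On the way, in this order (a step that is already met when the one before it is completed fails the run):
1. the pawl lever is thrown over with the tray still up (value of joint lever above 0.4 rad and value of joint crank below 1 rad), for 0.1 s.
2. the tray is fully down, the lever still over (value of joint crank above 6.35 rad and value of joint lever above 0.3 rad), for 0.2 s.
3. the pawl lever is back in the locked position (value of joint crank above 6.35 rad and value of joint lever below 0.1 rad), for 0.2 s.
4. every pencil lies flat on the tray floor with its tip to the yellow edge (y of pen1_tip in the frame of tray_floor between 0.035 and 0.078 m and x of pen1_tip in the frame of tray_floor between -0.095 and 0.095 m and z of pen1_tip in the frame of tray_floor between 0 and 0.014 m and angle between the x axis of each of pen1, pen2, pen3, pen4 and the y axis of tray_floor, either way round below 0.25 rad and y of pen2_tip in the frame of tray_floor between 0.035 and 0.078 m and x of pen2_tip in the frame of tray_floor between -0.095 and 0.095 m and z of pen2_tip in the frame of tray_floor between 0 and 0.014 m and y of pen3_tip in the frame of tray_floor between 0.035 and 0.078 m and x of pen3_tip in the frame of tray_floor between -0.095 and 0.095 m and z of pen3_tip in the frame of tray_floor between 0 and 0.014 m and y of pen4_tip in the frame of tray_floor between 0.035 and 0.078 m and x of pen4_tip in the frame of tray_floor between -0.095 and 0.095 m and z of pen4_tip in the frame of tray_floor between 0 and 0.014 m), for 0.2 s.
5. the bar lies in both rests (x of bar_mid in the frame of tray_floor between -0.014 and 0.014 m and y of bar_mid in the frame of tray_floor between -0.008 and 0.008 m and z of bar_mid in the frame of tray_floor between 0.039 and 0.047 m and angle between the x axis of bar and the x axis of tray_floor, either way round below 0.08 rad and linear speed of bar below 0.02 m/s), for 0.2 s.
At the end, for the whole second after the job is handed in: Tray fully down (crank over 6.35 rad), lever locked (under 0.1); each pencil flat on the tray floor, within 0.25 rad of square to the mast, tip 35 to 78 mm past the middle to the yellow edge; bar at rest on both seats, within 14 mm lengthways, 8 mm sideways, 0.08 rad (all of step 3 and all of step 4 and all of step 5); the robot touches nothing.
It fails at once if the crank runs back faster than 2.5 rad/s (let go under load) (velocity of joint crank above 2.5 rad/s).
It fails at once if the dragon moved more than 30 mm (distance of dragon from where it was at the start of the episode above 0.03 m).
It fails at once if the mug moved more than 30 mm (distance of mug from where it was at the start of the episode above 0.03 m).
Of pen1, pen2, pen3, pen4 only 2 to 4 are there at a start; the rules pass over those that are not, and their reading is None.
At some moment in a run one of pen1, pen2, pen3, pen4, bar may be knocked a few centimetres aside while the robot is not near it.
It also fails if it takes over 210 s, if anything falls off the work surface, if the arm or the gripper's body presses on something with over 40 N, if the wrist force passes 120 N, or if a joint passes its speed limit or range.

## Working session

There is one attempt and no reset: what is moved stays moved. The work goes in short steps, Python scripts to look and compute and a tool call to move; the robot and the scene stay as the last step left them, time stands still between calls to the robot, and variables do not carry over. Pictures are saved under pics/ and viewed, about 12 in all and at most 16, crops included, and the job is handed in when it is done.

Besides the shell and the picture viewer there is one more tool, called after "Request:" in YAML: its name, and indented under it one key for each argument. move_arm: Moves the arm, as the interface text tells. Shift numbers are shares of 3 cm and turn numbers shares of 120 degrees, none past 1 either way. Its arguments: {"type":"object","properties":{"moves":{"type":"array"},"gripper":{"type":"number"},"grip_force":{"type":"number"}},"required":["moves"]}

```bash
ls; mkdir -p pics
cat > h.py <<'E'
import numpy as np, cv2
from plant import bot, get_image, workorder
def snap(name, fn=None):
    s=bot.read_state(); d=get_image(name)
    h=d["img"].shape[0]; d["f"]=h/2/np.tan(np.radians(d["vertical_fov"])/2)
    if name=="wrist":
        T=np.eye(4);T[:3,:3]=np.array(s["orientation"]).reshape(3,3);T[:3,3]=s["eef_pos"]
        M=T@np.array(d["T_tool_cam"]).reshape(4,4)
    else:
        M=np.eye(4);M[:3,:3]=np.array(d["rotation"]).reshape(3,3);M[:3,3]=d["origin"]
    d["M"]=M
    np.savez("last_%s.npz"%name,**{k:d[k] for k in("img","z_map","f","cx","cy","k1","M")})
    if fn: cv2.imwrite("pics/"+fn,cv2.cvtColor(d["img"],cv2.COLOR_RGB2BGR))
    return d
def load(name): return np.load("last_%s.npz"%name)
def ray(d,u,v):
    p=np.array([[[float(u),float(v)]]]);f=float(d["f"])
    K=np.array([[f,0,float(d["cx"])],[0,f,float(d["cy"])],[0,0,1]])
    q=cv2.undistortPoints(p,K,np.array([float(d["k1"]),0,0,0]))[0,0]
    return np.array([q[0],-q[1],-1.])
def pt(d,u,v,z=None):
    r=ray(d,u,v);M=d["M"]
    if z is None: k=np.median(d["z_map"][int(v)-1:int(v)+2,int(u)-1:int(u)+2])
    else: k=(z-M[2,3])/(M[:3,:3]@r)[2]
    return M[:3,:3]@(r*k)+M[:3,3]
def cloud(d):
    h,w=d["z_map"].shape;u,v=np.meshgrid(np.arange(w),np.arange(h));f=float(d["f"])
    K=np.array([[f,0,float(d["cx"])],[0,f,float(d["cy"])],[0,0,1]])
    q=cv2.undistortPoints(np.stack([u,v],-1).reshape(-1,1,2).astype(float),K,np.array([float(d["k1"]),0,0,0]))[:,0]
    P=np.c_[q[:,0],-q[:,1],-np.ones(len(q))]*d["z_map"].reshape(-1,1)
    return (P@d["M"][:3,:3].T+d["M"][:3,3]).reshape(h,w,3)
def proj(d,P):
    M=d["M"];p=M[:3,:3].T@(np.array(P)-M[:3,3]);x,y=p[0]/-p[2],-p[1]/-p[2]
    s=1+float(d["k1"])*(x*x+y*y);return float(d["cx"]+d["f"]*x*s),float(d["cy"]+d["f"]*y*s)
E
python3 - <<'E'
from h import *
s=bot.read_state();print(s)
for n in("scene","side","wrist"):
    d=snap(n);print(n,d["f"],d["cx"],d["cy"],d["k1"],d["M"].round(3).tolist())
    cv2.imwrite("pics/%s0.png"%n,cv2.resize(cv2.cvtColor(d["img"],cv2.COLOR_RGB2BGR),(800,600),interpolation=cv2.INTER_CUBIC))
E
```

```text
pics
{'t': 0.0, 'joint_positions': array([ 6.79236774e+01,  1.18855949e+01,  8.84064660e+01, -7.66627024e-04,
        7.98393029e+01, -8.62516907e+00]), 'qvel': array([-0.04194971, -0.05711149,  0.01902361, -0.00697384, -0.01722774,
       -0.02188249]), 'joint_efforts': array([ 2.10312188e-03, -3.70869899e+01, -2.81427491e+01,  7.01541477e-02,
        3.61944095e-02, -1.70508060e-04]), 'eef_pos': array([0.1335014 , 0.55850545, 0.22926361]), 'orientation': array([[-9.72568998e-01,  2.32613030e-01, -8.49497227e-04],
       [ 2.32614346e-01,  9.72566723e-01, -2.12958431e-03],
       [ 3.30823675e-04, -2.26877292e-03, -9.99997372e-01]]), 'wrist_force': array([ 0.11184226, -0.97505902, -0.35787823]), 'torque': array([-0.00777394,  0.01197797, -0.00606568]), 'opening': 0.09385271573201856}
scene 361.7396631459197 252.61882884034523 191.2504551017989 -0.03890052889208182 [[0.825, -0.324, 0.463, 1.216], [0.565, 0.504, -0.654, -1.005], [-0.022, 0.801, 0.598, 1.039], [0.0, 0.0, 0.0, 1.0]]
side 411.638441693543 250.32650075130076 189.61209833987832 -0.05632227848071138 [[0.854, 0.39, -0.344, 0.093], [-0.52, 0.635, -0.572, -0.809], [-0.004, 0.668, 0.745, 1.167], [0.0, 0.0, 0.0, 1.0]]
wrist 336.114747699641 256.0893743952987 192.67626329740042 0.01761587997637946 [[0.232, -0.947, -0.221, 0.071], [0.973, 0.225, 0.055, 0.574], [-0.002, -0.228, 0.974, 0.385], [0.0, 0.0, 0.0, 1.0]]
```

View pics/scene0.png

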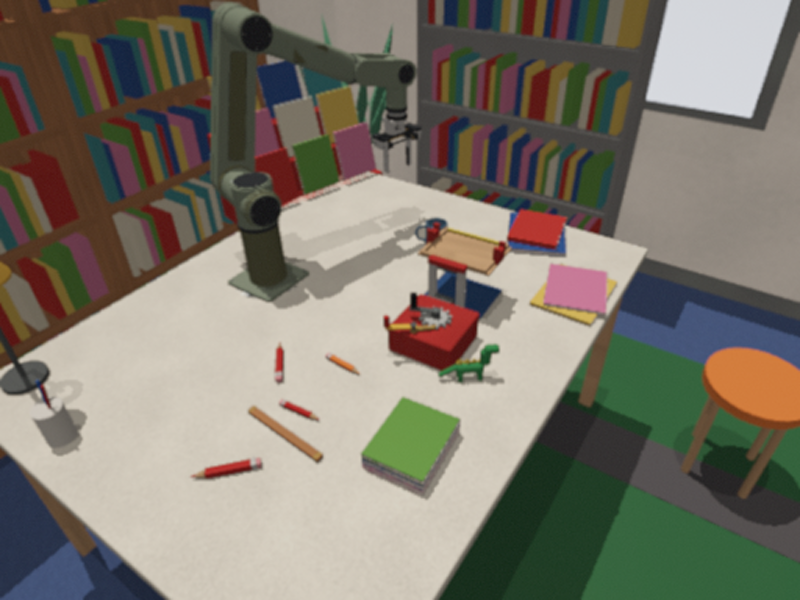

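View pics/side0.png

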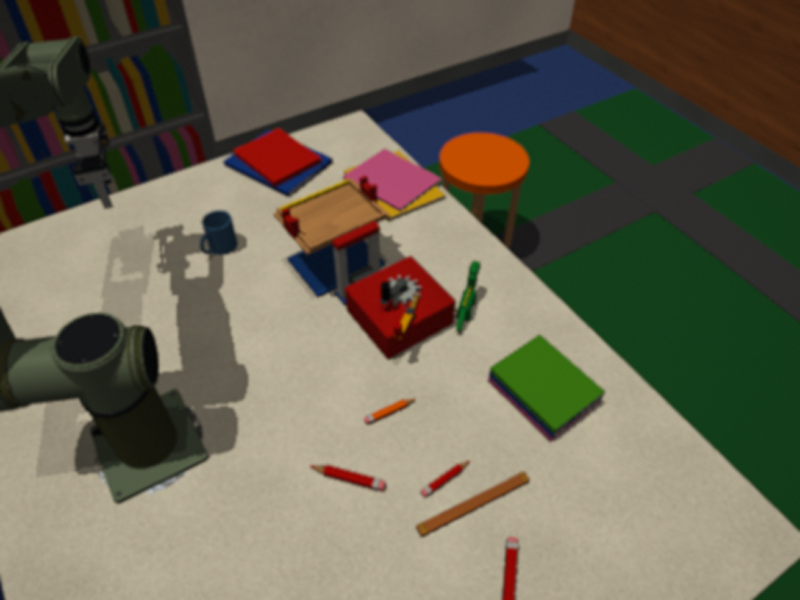

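Run:
```python
from h import *
S=1000 # px/m ; x 0..1? 
x0,x1,y0,y1=0.0,1.0,-0.7,0.7
res=[]
for n in("scene","side"):
    d=load(n);P=cloud(d);ok=d["z_map"]>0
    print(n,"counter z",np.median(P[ok&(abs(P[...,2])<.02)][:,2]))
    hsv=cv2.cvtColor(d["img"],cv2.COLOR_RGB2HSV)
    H,Sa,V=[hsv[...,i].astype(int) for i in range(3)]
    Z=P[...,2]
    m=((Sa>110)&(Z>0.003)&(Z<.03)&ok&(P[...,0]>.2)&(P[...,0]<1.2)).astype(np.uint8)
    k,L,st,c=cv2.connectedComponentsWithStats(m)
    for i in range(1,k):
        if st[i,4]<25: continue
        q=P[L==i];xy=q[:,:2].astype(np.float32)
        (cx,cy),(w,h),a=cv2.minAreaRect(xy)
        print(n,"px",c[i].round(),"ctr %.3f %.3f size %.3f %.3f"%(cx,cy,w,h),"z95 %.3f"%np.percentile(q[:,2],95),"hsv",np.median(hsv[L==i],axis=0))
    # top map
    g=np.zeros((700,1000,3),np.uint8)
    o=np.argsort(Z.ravel());X=P.reshape(-1,3)[o];C=d["img"].reshape(-1,3)[o]
    k=ok.ravel()[o]
```

```text
scene counter z -0.0005891885332480751
scene px [344. 157.] ctr 0.678 0.633 size 0.201 0.104 z95 0.028 hsv [110. 156. 130.]
scene px [286. 182.] ctr 0.510 0.270 size 0.053 0.119 z95 0.015 hsv [108. 156.  65.]
scene px [390. 182.] ctr 0.949 0.534 size 0.020 0.073 z95 0.018 hsv [ 22. 128. 207.]
scene px [307. 190.] ctr 0.618 0.264 size 0.108 0.148 z95 0.015 hsv [108. 158.  64.]
scene px [360. 198.] ctr 0.862 0.373 size 0.112 0.186 z95 0.017 hsv [ 22.  142.  200.5]
scene px [296. 225.] ctr 0.710 0.019 size 0.004 0.156 z95 0.029 hsv [  3. 180.  80.]
scene px [268. 229.] ctr 0.626 -0.071 size 0.031 0.182 z95 0.029 hsv [  1. 192.  88.]
scene px [178. 230.] ctr 0.312 -0.274 size 0.016 0.099 z95 0.023 hsv [  1. 180. 176.]
scene px [219. 232.] ctr 0.465 -0.191 size 0.016 0.080 z95 0.018 hsv [ 12. 169. 197.]
scene px [190. 262.] ctr 0.476 -0.381 size 0.081 0.015 z95 0.017 hsv [  1. 182. 168.]
scene px [183. 278.] ctr 0.496 -0.452 size 0.019 0.230 z95 0.018 hsv [ 13. 140. 170.]
scene px [145. 300.] ctr 0.464 -0.597 size 0.101 0.022 z95 0.022 hsv [  1. 189. 163.]
side counter z 0.002232478003138
[... 402 characters left out ...]
 hsv [108. 204.  35.]
side px [202. 172.] ctr 0.525 0.252 size 0.156 0.110 z95 0.019 hsv [108. 205.  37.]
side px [257. 215.] ctr 0.570 -0.032 size 0.125 0.248 z95 0.029 hsv [  2. 208.  56.]
side px [332. 260.] ctr 0.690 -0.332 size 0.006 0.177 z95 0.029 hsv [158. 125.  64.]
side px [250. 262.] ctr 0.467 -0.187 size 0.026 0.096 z95 0.022 hsv [ 11. 226. 182.]
side px [286. 305.] ctr 0.478 -0.375 size 0.091 0.022 z95 0.021 hsv [  1. 219. 142.]
side px [221. 304.] ctr 0.306 -0.268 size 0.029 0.125 z95 0.025 hsv [  1. 231. 147.]
side px [302. 322.] ctr 0.488 -0.448 size 0.024 0.236 z95 0.020 hsv [ 13. 198. 134.]
side px [326. 367.] ctr 0.463 -0.590 size 0.090 0.020 z95 0.025 hsv [  1. 244. 140.]
```

Run:
```python
from h import *
d=load("scene");im=cv2.cvtColor(d["img"],cv2.COLOR_RGB2BGR)
a=cv2.resize(im[215:315,120:240],None,fx=5,fy=5,interpolation=cv2.INTER_CUBIC)
d=load("side");im=cv2.cvtColor(d["img"],cv2.COLOR_RGB2BGR)
b=cv2.resize(im[100:240,170:300],None,fx=4,fy=4,interpolation=cv2.INTER_CUBIC)
cv2.imwrite("pics/a.png",a);cv2.imwrite("pics/b.png",b)
```

```text
(no output)
```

View pics/a.png

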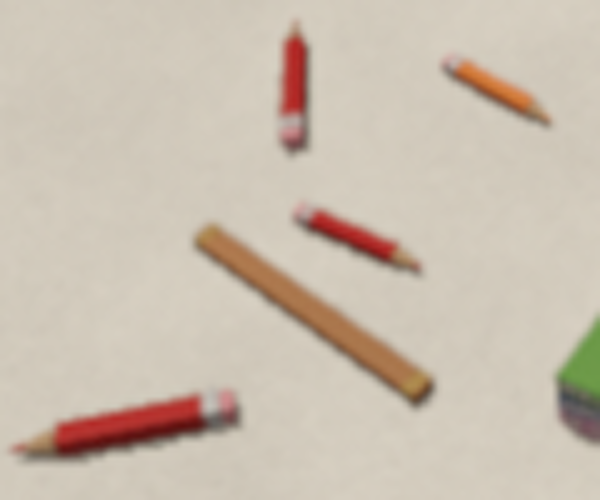

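View pics/b.png

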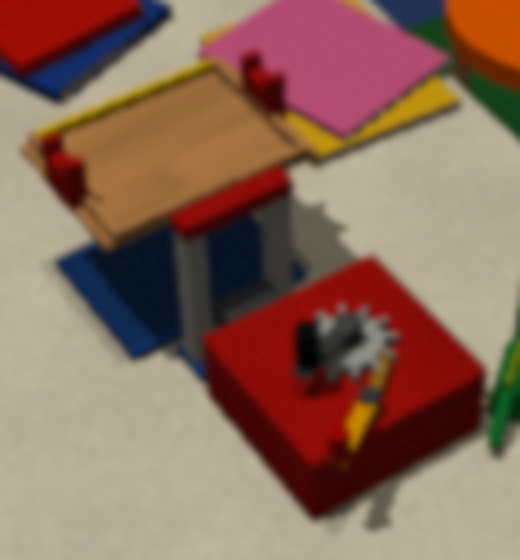

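Run:
```python
from h import *
d=load("scene")
for n,t,r in(("red",(420,272),(297,212)),("or",(550,123),(447,62)),("red2",(295,22),(292,148)),("red3",(12,450),(237,408))):
    A=pt(d,120+t[0]/5,215+t[1]/5,.008);B=pt(d,120+r[0]/5,215+r[1]/5,.008)
    print(n,A.round(3),B.round(3),np.linalg.norm(A-B))
for n in("scene","side"):
    d=load(n);P=cloud(d);Z=P[...,2];hsv=cv2.cvtColor(d["img"],cv2.COLOR_RGB2HSV).astype(int)
    H,S,V=hsv[...,0],hsv[...,1],hsv[...,2]
    reg=(P[...,0]>.35)&(P[...,0]<.9)&(P[...,1]>-.25)&(P[...,1]<.45)
    red=((H<6)|(H>172))&(S>120)
    def rect(m,t):
        m=cv2.morphologyEx(m.astype(np.uint8),cv2.MORPH_OPEN,np.ones((2,2)))>0
        q=P[m]
        if len(q)<5: print(n,t,len(q));return
        (cx,cy),(w,h),a=cv2.minAreaRect(q[:,:2].astype(np.float32))
        print(n,t,len(q),"rect %.3f %.3f %.3f %.3f ang %.1f"%(cx,cy,w,h,a),"mean",q.mean(0).round(3),"z",np.percentile(q[:,2],[5,50,95]).round(3))
    rect(reg&red&(abs(Z-.085)<.006),"housing")
    rect(reg&(H>8)&(H<25)&(S>60)&(abs(Z-.168)<.012),"tray")
    rect(reg&red&(Z>.16)&(Z<.23)&(P[...,1]>.1),"reds_high")
    rect(reg&(V<60)&(Z>.125)&(Z<.18)&(P[...,1]<.1),"knob")
    rect(reg&red&(Z>.105)&(Z<.16)&(P[...,1]<.0),"leverknob")
    rect(reg&(H>15)&(H<32)&(S>120)&(Z>.09)&(Z<.14)&(P[...,1]<.1),"leverbar")
    rect(reg&(S<60)&(V>70)&(Z>.09)&(Z<.13)&(P[...,1]<.1),"ratchet")
    rect(reg&(H>35)&(H<75)&(S>80)&(Z>.02)&(Z<.13),"dragon")
```

```text
red [ 0.54  -0.377  0.008] [ 0.421 -0.383  0.008] 0.11913253725952148
or [ 0.526 -0.198  0.008] [ 0.408 -0.188  0.008] 0.1177749498872505
red2 [ 0.264 -0.221  0.008] [ 0.369 -0.335  0.008] 0.15527866624356748
red3 [ 0.41  -0.653  0.008] [ 0.514 -0.541  0.008] 0.15216892864435594
scene housing 772 rect 0.852 -0.467 0.213 1.281 ang 24.6 mean [0.645 0.009 0.084] z [0.076 0.083 0.088]
scene tray 870 rect 0.787 -0.265 0.255 1.692 ang 21.5 mean [0.578 0.257 0.163] z [0.158 0.163 0.175]
scene reds_high 254 rect 0.798 -0.277 0.225 1.666 ang 22.4 mean [0.589 0.192 0.187] z [0.162 0.186 0.206]
scene knob 26 rect 0.573 -0.009 0.014 0.006 ang 68.2 mean [ 0.573 -0.009  0.143] z [0.122 0.144 0.162]
scene leverknob 17 rect 0.502 -0.028 0.008 0.177 ang 33.2 mean [ 0.531 -0.074  0.103] z [-0.001  0.12   0.137]
scene leverbar 65 rect 0.596 -0.057 0.111 0.028 ang 32.7 mean [ 0.591 -0.059  0.095] z [0.082 0.095 0.108]
scene ratchet 155 rect 0.890 -0.494 0.096 1.208 ang 28.0 mean [0.63  0.004 0.105] z [0.086 0.097 0.12 ]
scene dragon 384 rect 0.916 -0.527 0.206 1.109 ang 21.6 mean [ 0.776 -0.132  0.055] 
[... 152 characters left out ...]
-0.146 1.382 0.275 ang 59.0 mean [0.572 0.251 0.169] z [0.162 0.167 0.178]
side reds_high 444 rect 0.313 -0.215 1.252 0.213 ang 61.1 mean [0.574 0.193 0.189] z [0.167 0.191 0.213]
side knob 62 rect 0.580 0.007 0.063 0.015 ang 42.0 mean [ 0.564 -0.008  0.144] z [0.119 0.147 0.167]
side leverknob 51 rect 0.556 -0.046 0.123 0.025 ang 74.8 mean [ 0.544 -0.072  0.126] z [0.087 0.131 0.147]
side leverbar 73 rect 0.595 -0.055 0.112 0.012 ang 37.9 mean [ 0.591 -0.058  0.1  ] z [0.083 0.101 0.112]
side ratchet 108 rect 0.621 0.008 0.061 0.060 ang 69.0 mean [0.624 0.004 0.101] z [0.09  0.1   0.121]
side dragon 508 rect 0.541 -0.433 1.152 0.201 ang 49.9 mean [ 0.756 -0.147  0.061] z [0.012 0.055 0.102]
```

Run:
```python
from h import *
d=load("side")
f=lambda u,v,z:pt(d,170+u/4,100+v/4,z)
H=[f(*c,.085) for c in((206,342),(372,258),(485,374),(315,478))]
T=[f(*c,.174) for c in((110,248),(318,158),(212,62),(25,150))]
for Q in(H,T):
    Q=np.array(Q);print(Q.round(3).tolist(),"mean",Q.mean(0).round(3),[round(np.linalg.norm(Q[i]-Q[(i+1)%4]),3) for i in range(4)])
H=np.array(H);T=np.array(T)
for v in(H[1]-H[0],H[2]-H[3],T[1]-T[0],T[2]-T[3],H[0]-H[3],H[1]-H[2]):print(np.degrees(np.arctan2(v[1],v[0])))
print("knob top",f(305,325,.165),"lever top",f(337,443,.153),"pivot",f(372,392,.11))
for p in ((305,325),(337,440),(372,392)): print(f(*p,None))
```

```text
[[0.516, 0.093, 0.085], [0.699, 0.106, 0.085], [0.706, -0.068, 0.085], [0.52, -0.088, 0.085]] mean [0.61  0.011 0.085] [np.float64(0.184), np.float64(0.174), np.float64(0.187), np.float64(0.182)]
[[0.463, 0.159, 0.174], [0.677, 0.165, 0.174], [0.663, 0.34, 0.174], [0.454, 0.316, 0.174]] mean [0.564 0.245 0.174] [np.float64(0.214), np.float64(0.175), np.float64(0.21), np.float64(0.157)]
3.831004259821636
6.251273368020547
1.5985843946208995
6.345830720851689
91.17251179898433
92.23804285795687
knob top [5.64479834e-01 4.65462133e-04 1.65000000e-01] lever top [ 0.5260426  -0.11262893  0.153     ] pivot [ 0.59877908 -0.05142054  0.11      ]
[5.64320905e-01 1.92488023e-04 1.65338167e-01]
[ 0.53391713 -0.09994135  0.13835068]
[ 0.59821207 -0.05227014  0.11118632]
```

Request:
move_arm:
  moves:
    - {"z":-1,"rz":-0.056}
    - {"z":-1,"rz":-0.056}
    - {"x":-0.78,"y":-0.98}
    - {"x":-0.78,"y":-0.98}
    - {"x":-0.78,"y":-0.98}
  gripper: 0
  grip_force: 30

```text
$.moves[0]: bad value
```

Request:
move_arm:
  moves:
    - {"x":-0.78,"y":-0.98}
    - {"x":-0.78,"y":-0.98}
    - {"x":-0.78,"y":-0.98}
    - {"x":-0.78,"y":-0.98}
    - {"x":-0.78,"y":-0.98}

```text
$.moves[0]: bad value
```

Request:
move_arm:
  moves:
    - {"x":-0.78,"y":-0.98}
    - {"x":-0.78,"y":-0.98}
    - {"x":-0.78,"y":-0.98}
    - {"x":-0.78,"y":-0.98}
    - {"x":-0.78,"y":-0.98}

```text
$.moves[0]: bad value
```

Request:
move_arm:
  moves:
    - {"x":-0.78,"y":-0.98}
    - {"x":-0.78,"y":-0.98}
    - {"x":-0.78,"y":-0.98}
    - {"x":-0.78,"y":-0.98}
    - {"x":0,"y":-0.98}

```text
$.moves[0]: bad value
```

Request:
move_arm:
  moves:
    - {"x":0}
    - {"x":0}

```text
$.moves[0]: bad value
```

Run:
```python
from h import *
s=bot.read_state();print(s["t"],s["eef_pos"],s["orientation"],s["joint_positions"])
d=snap("wrist")
cv2.imwrite("pics/w1.png",cv2.resize(cv2.cvtColor(d["img"],cv2.COLOR_RGB2BGR),(800,600),interpolation=cv2.INTER_CUBIC))
```

```text
0.15 [0.13356029 0.55868542 0.22955877] [[-9.72562077e-01  2.32642661e-01 -6.31325226e-04]
 [ 2.32643399e-01  9.72560740e-01 -1.62968803e-03]
 [ 2.34867171e-04 -1.73184642e-03 -9.99998473e-01]] [ 6.79254511e+01  1.18743685e+01  8.83842475e+01 -1.59554934e-03
  7.98415076e+01 -8.62152763e+00]
```

View pics/w1.png

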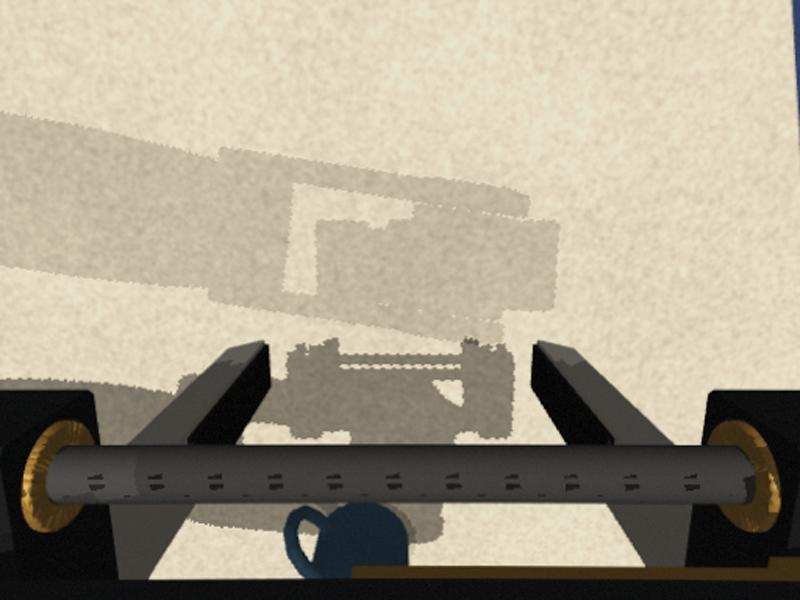

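Request:
move_arm:
  moves:
    - {"x":0,"y":0,"z":-1,"rx":0,"ry":0,"rz":-0.056}
    - {"x":0,"y":0,"z":-1,"rx":0,"ry":0,"rz":-0.056}
    - {"x":-0.8,"y":-1,"z":0,"rx":0,"ry":0,"rz":0}
    - {"x":-0.8,"y":-1,"z":0,"rx":0,"ry":0,"rz":0}
    - {"x":-0.8,"y":-1,"z":0,"rx":0,"ry":0,"rz":0}
  gripper: 0
  grip_force: 30

```text
t: 0.82
eef_pos: [0.2062, 0.4682, 0.2903]
orientation: [[-1.0, -0.0, 0.0], [-0.0, 1.0, -0.0], [-0.0, -0.0, -1.0]]
wrist_force: [0.4, 0.4, -0.4]
opening: 0.0484
```

Request:
move_arm:
  moves:
    - {"x":-0.8,"y":-1,"z":0,"rx":0,"ry":0,"rz":0}
    - {"x":-0.8,"y":-1,"z":0,"rx":0,"ry":0,"rz":0}
    - {"x":-0.8,"y":-1,"z":0,"rx":0,"ry":0,"rz":0}
    - {"x":-0.8,"y":-1,"z":0,"rx":0,"ry":0,"rz":0}
    - {"x":-0.8,"y":-1,"z":0,"rx":0,"ry":0,"rz":0}

```text
t: 1.45
eef_pos: [0.3262, 0.3181, 0.2903]
orientation: [[-1.0, 0.0, -0.0], [0.0, 1.0, -0.0], [0.0, -0.0, -1.0]]
wrist_force: [-0.5, -0.4, 0.6]
opening: 0.0471
```

Request:
move_arm:
  moves:
    - {"x":-0.8,"y":-1,"z":0,"rx":0,"ry":0,"rz":0}
    - {"x":-0.8,"y":-1,"z":0,"rx":0,"ry":0,"rz":0}
    - {"x":-0.8,"y":-1,"z":0,"rx":0,"ry":0,"rz":0}
    - {"x":-0.8,"y":-1,"z":0,"rx":0,"ry":0,"rz":0}
    - {"x":-0.8,"y":-1,"z":0,"rx":0,"ry":0,"rz":0}

```text
t: 2.08
eef_pos: [0.4462, 0.1681, 0.2903]
orientation: [[-1.0, 0.0, -0.0], [0.0, 1.0, 0.0], [0.0, 0.0, -1.0]]
wrist_force: [-0.3, 0.1, -0.1]
opening: 0.0467
```

Request:
move_arm:
  moves:
    - {"x":-0.8,"y":-1,"z":0,"rx":0,"ry":0,"rz":0}
    - {"x":-0.8,"y":-1,"z":0,"rx":0,"ry":0,"rz":0}
    - {"x":-0.8,"y":-1,"z":0,"rx":0,"ry":0,"rz":0}
    - {"x":-0.8,"y":-1,"z":0,"rx":0,"ry":0,"rz":0}
    - {"x":-0.8,"y":-1,"z":0,"rx":0,"ry":0,"rz":0}

```text
t: 2.7
eef_pos: [0.5662, 0.0181, 0.2902]
orientation: [[-1.0, 0.0, -0.0], [0.0, 1.0, 0.0], [0.0, 0.0, -1.0]]
wrist_force: [-0.0, -0.1, -0.1]
opening: 0.0471
```

Request:
move_arm:
  moves:
    - {"x":0,"y":0,"z":0,"rx":0,"ry":0,"rz":0}
    - {"x":0,"y":0,"z":0,"rx":0,"ry":0,"rz":0}

```text
t: 2.95
eef_pos: [0.5651, 0.0196, 0.29]
orientation: [[-1.0, 0.0, -0.001], [0.0, 1.0, 0.001], [0.001, 0.001, -1.0]]
wrist_force: [-0.3, -0.2, -0.7]
opening: 0.0473
```

Run:
```python
from h import *
s=bot.read_state();print(s["t"],s["eef_pos"],s["orientation"],s["joint_positions"])
d=snap("wrist")
cv2.imwrite("pics/w1.png",cv2.resize(cv2.cvtColor(d["img"],cv2.COLOR_RGB2BGR),(800,600),interpolation=cv2.INTER_CUBIC))
```

```text
2.95 [0.56509534 0.0195835  0.29003156] [[-9.99999128e-01  3.39421178e-04 -1.27628614e-03]
 [ 3.38474840e-04  9.99999668e-01  7.41620629e-04]
 [ 1.27653744e-03  7.41187991e-04 -9.99998911e-01]] [-6.80309121e+00  8.42737405e+00  8.52466470e+01  3.35964127e-02
  8.64036240e+01 -9.67858010e+01]
```

View pics/w1.png

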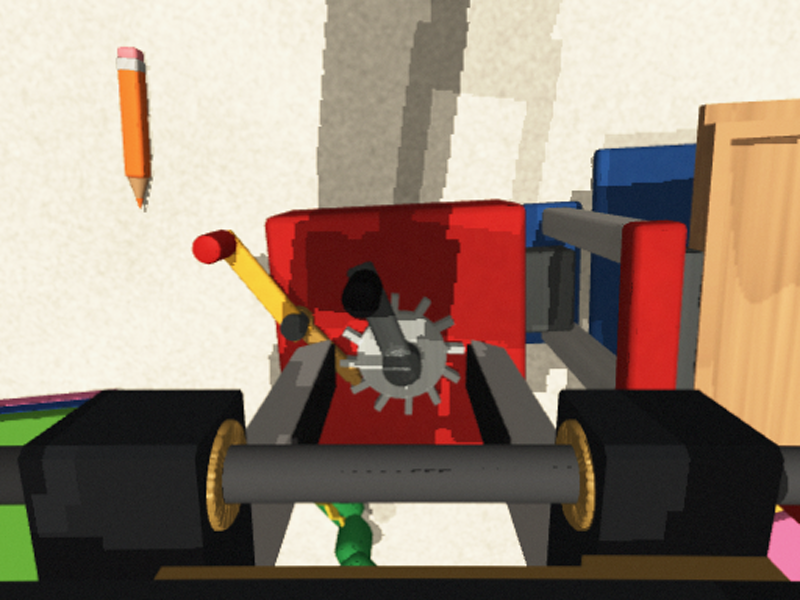

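Run:
```python
from h import *
d=load("wrist")
for n,u,v,z in(("lever top",210,250,None),("lever top",210,250,.153),("pivot",295,324,None),("knob top",362,293,None),("knob",362,293,.165),("hub",405,362,None),("housTL",268,218,.085),("housTR",523,203,.085),("capTL",622,224,.19),("capTR",685,226,.19)):
    print(n,pt(d,u/1.5625,v/1.5625,z).round(4))
d=load("scene")
```

```text
lever top [ 0.541  -0.0909  0.1406]
lever top [ 0.5394 -0.0865  0.153 ]
pivot [ 0.594  -0.0499  0.1105]
knob top [ 0.5609 -0.0012  0.1667]
knob [ 0.5612 -0.0013  0.165 ]
hub [0.6165 0.0227 0.1215]
housTL [ 0.5266 -0.0701  0.085 ]
housTR [0.5164 0.1023 0.085 ]
capTL [0.5218 0.1262 0.19  ]
capTR [0.5228 0.1563 0.19  ]
```

Request:
move_arm:
  moves:
    - {"x":0.2,"y":-0.92,"z":0,"rx":0,"ry":0,"rz":0}
    - {"x":0.2,"y":-0.92,"z":0,"rx":0,"ry":0,"rz":0}
    - {"x":0.2,"y":-0.92,"z":0,"rx":0,"ry":0,"rz":0}
    - {"x":0.2,"y":-0.92,"z":0,"rx":0,"ry":0,"rz":0}
    - {"x":0,"y":0,"z":0.8,"rx":0,"ry":0,"rz":0}

```text
t: 3.62
eef_pos: [0.5424, -0.0921, 0.2688]
orientation: [[-1.0, 0.001, 0.005], [0.001, 1.0, -0.002], [-0.005, -0.002, -1.0]]
wrist_force: [0.6, 0.2, -0.4]
opening: 0.047
```

Request:
move_arm:
  moves:
    - {"x":0,"y":0,"z":0.9,"rx":0,"ry":0,"rz":0}
    - {"x":0,"y":0,"z":0.9,"rx":0,"ry":0,"rz":0}
    - {"x":0,"y":0,"z":0.9,"rx":0,"ry":0,"rz":0}
    - {"x":0,"y":0,"z":0.9,"rx":0,"ry":0,"rz":0}
    - {"x":0,"y":0,"z":0.7,"rx":0,"ry":0,"rz":0}

```text
t: 4.25
eef_pos: [0.5408, -0.0897, 0.1365]
orientation: [[-1.0, -0.002, -0.001], [-0.002, 1.0, 0.001], [0.001, 0.001, -1.0]]
wrist_force: [0.3, -0.3, 0.7]
opening: 0.0473
```

Request:
move_arm:
  moves:
    - {"x":0,"y":0,"z":0,"rx":0,"ry":0,"rz":0}
    - {"x":0,"y":0,"z":0,"rx":0,"ry":0,"rz":0}
    - {"x":0,"y":0,"z":0,"rx":0,"ry":0,"rz":0}
    - {"x":0,"y":0,"z":0,"rx":0,"ry":0,"rz":0}
  gripper: -1
  grip_force: 10

```text
t: 4.75
eef_pos: [0.5418, -0.0926, 0.1389]
orientation: [[-1.0, -0.0, 0.001], [-0.0, 1.0, -0.003], [-0.001, -0.003, -1.0]]
wrist_force: [-4.2, -4.0, 4.9]
opening: 0.0175
```

Request:
move_arm:
  moves:
    - {"x":0.133,"y":0.183,"z":0,"rx":0,"ry":0,"rz":0}
    - {"x":0.113,"y":0.193,"z":0,"rx":0,"ry":0,"rz":0}
    - {"x":0.097,"y":0.21,"z":0,"rx":0,"ry":0,"rz":0}
    - {"x":0.07,"y":0.213,"z":0,"rx":0,"ry":0,"rz":0}
    - {"x":0.05,"y":0.223,"z":0,"rx":0,"ry":0,"rz":0}

```text
t: 5.38
eef_pos: [0.5272, -0.0623, 0.1386]
orientation: [[-1.0, 0.001, -0.001], [0.001, 1.0, -0.003], [0.001, -0.003, -1.0]]
wrist_force: [-4.3, -5.2, 3.9]
opening: 0.0175
```

Request:
move_arm:
  moves:
    - {"x":0.02,"y":0.11,"z":0,"rx":0,"ry":0,"rz":0}
    - {"x":0,"y":0,"z":0,"rx":0,"ry":0,"rz":0}
    - {"x":0,"y":0,"z":0,"rx":0,"ry":0,"rz":0}

```text
t: 5.75
eef_pos: [0.527, -0.0614, 0.1386]
orientation: [[-1.0, 0.0, -0.0], [0.0, 1.0, -0.008], [0.0, -0.008, -1.0]]
wrist_force: [-5.1, -11.9, 2.6]
opening: 0.0181
```

Request:
move_arm:
  moves:
    - {"x":0,"y":-0.05,"z":0,"rx":0,"ry":0,"rz":0}
    - {"x":0,"y":0,"z":0,"rx":0,"ry":0,"rz":0}
    - {"x":0,"y":0,"z":-0.8,"rx":0,"ry":0,"rz":0}
    - {"x":0,"y":0,"z":-1,"rx":0,"ry":0,"rz":0}
    - {"x":0,"y":0,"z":-0.8,"rx":0,"ry":0,"rz":0}
  gripper: 0
  grip_force: 25

```text
t: 6.38
eef_pos: [0.5276, -0.058, 0.2166]
orientation: [[-1.0, -0.0, 0.001], [-0.0, 1.0, 0.001], [-0.001, 0.001, -1.0]]
wrist_force: [0.2, 0.3, 0.2]
opening: 0.0473
```

Request:
move_arm:
  moves:
    - {"x":-0.38,"y":0.7,"z":0,"rx":0,"ry":0,"rz":0}
    - {"x":-0.38,"y":0.7,"z":0,"rx":0,"ry":0,"rz":0}
    - {"x":-0.38,"y":0.6,"z":0,"rx":0,"ry":0,"rz":0}
    - {"x":0,"y":0,"z":0,"rx":0,"ry":0,"rz":0}
    - {"x":0,"y":0,"z":0,"rx":0,"ry":0,"rz":0}

```text
t: 7.0
eef_pos: [0.5611, 0.0011, 0.2151]
orientation: [[-1.0, -0.0, -0.001], [-0.0, 1.0, -0.0], [0.001, -0.0, -1.0]]
wrist_force: [-0.2, -0.1, 0.0]
opening: 0.0472
```

Run:
```python
from h import *
d=snap("wrist");cv2.imwrite("pics/w2.png",cv2.resize(cv2.cvtColor(d["img"],cv2.COLOR_RGB2BGR),(640,480),interpolation=cv2.INTER_CUBIC))
P=cloud(d);V=d["img"].max(-1);Z=P[...,2]
m=(V<60)&(Z>.155)&(Z<.175)&(P[...,1]>-.04)&(P[...,1]<.04)&(P[...,0]<.6)&(P[...,0]>.53)
q=P[m];print(len(q),cv2.minEnclosingCircle(q[:,:2].astype(np.float32)),q.mean(0))
```

```text
919 ((0.564299464225769, -0.0021862012799829245), 0.010963540524244308) [ 0.5629369  -0.00216926  0.16488802]
```

View pics/w2.png

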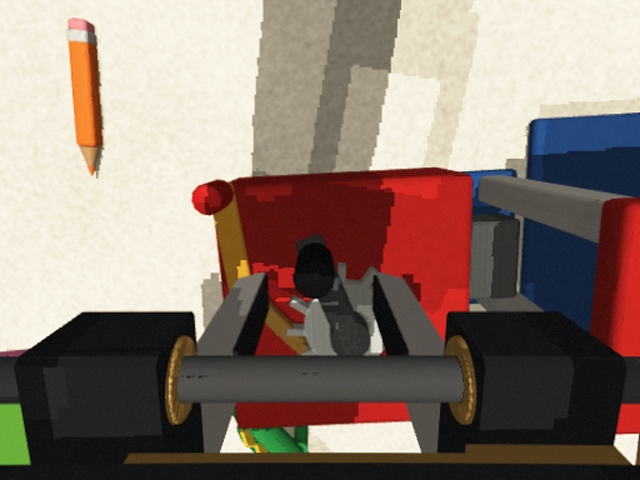

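Request:
move_arm:
  moves:
    - {"x":-0.1,"y":-0.1,"z":0,"rx":0,"ry":0,"rz":0}
    - {"x":0,"y":0,"z":0.8,"rx":0,"ry":0,"rz":0}
    - {"x":0,"y":0,"z":0.8,"rx":0,"ry":0,"rz":0}
    - {"x":0,"y":0,"z":0.5,"rx":0,"ry":0,"rz":0}
    - {"x":0,"y":0,"z":0,"rx":0,"ry":0,"rz":0}

```text
t: 7.68
eef_pos: [0.5634, -0.0021, 0.1512]
orientation: [[-1.0, 0.001, -0.003], [0.001, 1.0, 0.0], [0.003, 0.0, -1.0]]
wrist_force: [-0.8, 0.5, -0.1]
opening: 0.047
```

Request:
move_arm:
  moves:
    - {"x":0,"y":0,"z":0,"rx":0,"ry":0,"rz":0}
    - {"x":0,"y":0,"z":0,"rx":0,"ry":0,"rz":0}
    - {"x":0,"y":0,"z":0,"rx":0,"ry":0,"rz":0}
    - {"x":0,"y":0,"z":0,"rx":0,"ry":0,"rz":0}
  gripper: -1

```text
t: 8.18
eef_pos: [0.565, -0.0022, 0.1534]
orientation: [[-1.0, 0.0, 0.002], [0.0, 1.0, -0.001], [-0.002, -0.001, -1.0]]
wrist_force: [-0.3, -1.1, 2.5]
opening: 0.0217
```

Run:
```python
from h import *
d=load("wrist")
P=cloud(d);Z=P[...,2]
print(pt(d,350/1.25,328/1.25),pt(d,350/1.25,318/1.25))
m=(abs(Z-.1215)<.002)&(P[...,0]>.59)&(P[...,0]<.65)&(abs(P[...,1]-.022)<.03)
q=P[m];print(len(q),cv2.minEnclosingCircle(q[:,:2].astype(np.float32)))
h=np.histogram(Z[(P[...,0]>.57)&(P[...,0]<.65)&(abs(P[...,1]-.022)<.04)],bins=np.arange(.08,.14,.003));print(h)
m=(abs(Z-.1)<.004)&(P[...,0]>.56)&(P[...,0]<.68)&(abs(P[...,1]-.022)<.05)&(d["img"].max(-1)>60)&(np.ptp(d["img"],axis=-1)<30)
q=P[m];print(len(q),cv2.minEnclosingCircle(q[:,:2].astype(np.float32)))
```

```text
[0.61176805 0.02008243 0.12106916] [0.60482346 0.01995008 0.12128261]
1193 ((0.6105515360832214, 0.014282610267400742), 0.023925701156258583)
(array([   0,  691,  563,   72,   80,  218, 1771,    8,   14,   14,    8,
         19,   58, 1319,   55,    0,    0,    0,    0,    0]), array([0.08 , 0.083, 0.086, 0.089, 0.092, 0.095, 0.098, 0.101, 0.104,
       0.107, 0.11 , 0.113, 0.116, 0.119, 0.122, 0.125, 0.128, 0.131,
       0.134, 0.137, 0.14 ]))
1851 ((0.6129637956619263, 0.01297437958419323), 0.041392724961042404)
```

```bash
cat >> h.py <<'E'
def arc(c,r,a0,a1,n):
    a=np.linspace(a0,a1,n+1);p=np.c_[c[0]+r*np.cos(a),c[1]+r*np.sin(a)];d=np.diff(p,axis=0)/.03
    for i,k in enumerate(d): print('{"x": %.2f, "y": %.2f, "z": 0, "rx": 0, "ry": 0, "rz": 0},'%(-k[0],k[1]), "\n" if i%5==4 else "",end="")
    print()
E
python3 -c "
from h import *
a=np.radians(205)
arc((.6184,.0234),.06,a,a+.4,5)"
```

```text
{"x": -0.07, "y": -0.14, "z": 0, "rx": 0, "ry": 0, "rz": 0}, {"x": -0.08, "y": -0.14, "z": 0, "rx": 0, "ry": 0, "rz": 0}, {"x": -0.10, "y": -0.13, "z": 0, "rx": 0, "ry": 0, "rz": 0}, {"x": -0.11, "y": -0.12, "z": 0, "rx": 0, "ry": 0, "rz": 0}, {"x": -0.11, "y": -0.11, "z": 0, "rx": 0, "ry": 0, "rz": 0},
```

Request:
move_arm:
  moves:
    - {"x":-0.07,"y":-0.14,"z":0,"rx":0,"ry":0,"rz":0}
    - {"x":-0.08,"y":-0.14,"z":0,"rx":0,"ry":0,"rz":0}
    - {"x":-0.1,"y":-0.13,"z":0,"rx":0,"ry":0,"rz":0}
    - {"x":-0.11,"y":-0.12,"z":0,"rx":0,"ry":0,"rz":0}
    - {"x":-0.11,"y":-0.11,"z":0,"rx":0,"ry":0,"rz":0}
  grip_force: 40

```text
t: 8.8
eef_pos: [0.5772, -0.0209, 0.1533]
orientation: [[-1.0, -0.0, -0.003], [-0.0, 1.0, 0.0], [0.003, 0.0, -1.0]]
wrist_force: [-7.1, 1.2, 8.6]
opening: 0.0213
```

Request:
move_arm:
  moves:
    - {"x":0,"y":0,"z":0,"rx":0,"ry":0,"rz":0}
    - {"x":0,"y":0,"z":0,"rx":0,"ry":0,"rz":0}

```text
t: 9.05
eef_pos: [0.5774, -0.0211, 0.1533]
orientation: [[-1.0, 0.0, -0.003], [0.0, 1.0, 0.0], [0.003, 0.0, -1.0]]
wrist_force: [-4.9, 0.6, 7.1]
opening: 0.0213
```

Run:
```python
from h import *
s=bot.read_state();print(s["eef_pos"],s["wrist_force"],s["opening"])
d=snap("side");im=cv2.cvtColor(d["img"],cv2.COLOR_RGB2BGR)
cv2.imwrite("pics/s2.png",cv2.resize(im[140:240,200:320],None,fx=5,fy=5,interpolation=cv2.INTER_CUBIC))
```

```text
[ 0.57737989 -0.02109074  0.15332974] [-4.91272895  0.61015445  7.13412065] 0.021334251437055623
```

View pics/s2.png

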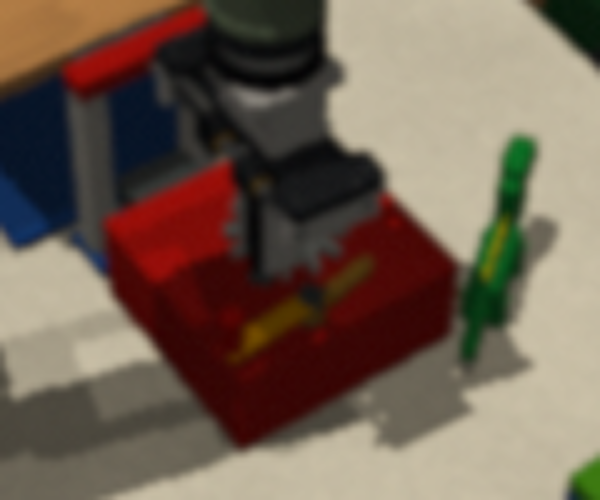

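```bash
python3 -c "
from h import *
a=np.radians(227.9)
arc((.6184,.0234),.06,a,a-7.0,50)"
```

```text
{"x": 0.19, "y": 0.20, "z": 0, "rx": 0, "ry": 0, "rz": 0}, {"x": 0.16, "y": 0.23, "z": 0, "rx": 0, "ry": 0, "rz": 0}, {"x": 0.13, "y": 0.25, "z": 0, "rx": 0, "ry": 0, "rz": 0}, {"x": 0.09, "y": 0.26, "z": 0, "rx": 0, "ry": 0, "rz": 0}, {"x": 0.06, "y": 0.27, "z": 0, "rx": 0, "ry": 0, "rz": 0}, 
{"x": 0.02, "y": 0.28, "z": 0, "rx": 0, "ry": 0, "rz": 0}, {"x": -0.02, "y": 0.28, "z": 0, "rx": 0, "ry": 0, "rz": 0}, {"x": -0.06, "y": 0.27, "z": 0, "rx": 0, "ry": 0, "rz": 0}, {"x": -0.10, "y": 0.26, "z": 0, "rx": 0, "ry": 0, "rz": 0}, {"x": -0.13, "y": 0.25, "z": 0, "rx": 0, "ry": 0, "rz": 0}, 
{"x": -0.17, "y": 0.23, "z": 0, "rx": 0, "ry": 0, "rz": 0}, {"x": -0.20, "y": 0.20, "z": 0, "rx": 0, "ry": 0, "rz": 0}, {"x": -0.22, "y": 0.17, "z": 0, "rx": 0, "ry": 0, "rz": 0}, {"x": -0.24, "y": 0.14, "z": 0, "rx": 0, "ry": 0, "rz": 0}, {"x": -0.26, "y": 0.10, "z": 0, "rx": 0, "ry": 0, "rz": 0}, 
{"x": -0.27, "y": 0.07, "z": 0, "rx": 0, "ry": 0, "rz": 0}, {"x": -0.28, "y": 0.03, "z": 0, "rx": 0, "ry": 0, "rz": 0}, {"x": -0.28, "y": -0.01, "z": 0, "rx": 0, "ry": 0, "rz": 0}, {"x": -0.28, "y": -0.0
[... 1203 characters left out ...]
 "y": -0.04, "z": 0, "rx": 0, "ry": 0, "rz": 0}, {"x": 0.28, "y": -0.01, "z": 0, "rx": 0, "ry": 0, "rz": 0}, 
{"x": 0.28, "y": 0.03, "z": 0, "rx": 0, "ry": 0, "rz": 0}, {"x": 0.27, "y": 0.07, "z": 0, "rx": 0, "ry": 0, "rz": 0}, {"x": 0.26, "y": 0.11, "z": 0, "rx": 0, "ry": 0, "rz": 0}, {"x": 0.24, "y": 0.14, "z": 0, "rx": 0, "ry": 0, "rz": 0}, {"x": 0.22, "y": 0.18, "z": 0, "rx": 0, "ry": 0, "rz": 0}, 
{"x": 0.19, "y": 0.20, "z": 0, "rx": 0, "ry": 0, "rz": 0}, {"x": 0.16, "y": 0.23, "z": 0, "rx": 0, "ry": 0, "rz": 0}, {"x": 0.13, "y": 0.25, "z": 0, "rx": 0, "ry": 0, "rz": 0}, {"x": 0.09, "y": 0.26, "z": 0, "rx": 0, "ry": 0, "rz": 0}, {"x": 0.05, "y": 0.27, "z": 0, "rx": 0, "ry": 0, "rz": 0},
```

Request:
move_arm:
  moves:
    - {"x":0.19,"y":0.2,"z":0,"rx":0,"ry":0,"rz":0}
    - {"x":0.16,"y":0.23,"z":0,"rx":0,"ry":0,"rz":0}
    - {"x":0.13,"y":0.25,"z":0,"rx":0,"ry":0,"rz":0}
    - {"x":0.09,"y":0.26,"z":0,"rx":0,"ry":0,"rz":0}
    - {"x":0.06,"y":0.27,"z":0,"rx":0,"ry":0,"rz":0}

```text
t: 9.72
eef_pos: [0.5605, 0.0165, 0.1533]
orientation: [[-1.0, 0.0, 0.003], [0.0, 1.0, 0.002], [-0.003, 0.002, -1.0]]
wrist_force: [1.8, 2.6, 3.9]
opening: 0.0214
```

Request:
move_arm:
  moves:
    - {"x":0.02,"y":0.28,"z":0,"rx":0,"ry":0,"rz":0}
    - {"x":-0.02,"y":0.28,"z":0,"rx":0,"ry":0,"rz":0}
    - {"x":-0.06,"y":0.27,"z":0,"rx":0,"ry":0,"rz":0}
    - {"x":-0.1,"y":0.26,"z":0,"rx":0,"ry":0,"rz":0}
    - {"x":-0.13,"y":0.25,"z":0,"rx":0,"ry":0,"rz":0}

```text
t: 10.35
eef_pos: [0.571, 0.0549, 0.1533]
orientation: [[-1.0, 0.0, 0.006], [0.0, 1.0, -0.002], [-0.006, -0.002, -1.0]]
wrist_force: [7.5, 0.1, 1.9]
opening: 0.0215
```

Request:
move_arm:
  moves:
    - {"x":-0.17,"y":0.23,"z":0,"rx":0,"ry":0,"rz":0}
    - {"x":-0.2,"y":0.2,"z":0,"rx":0,"ry":0,"rz":0}
    - {"x":-0.22,"y":0.17,"z":0,"rx":0,"ry":0,"rz":0}
    - {"x":-0.24,"y":0.14,"z":0,"rx":0,"ry":0,"rz":0}
    - {"x":-0.26,"y":0.1,"z":0,"rx":0,"ry":0,"rz":0}

```text
t: 10.98
eef_pos: [0.6036, 0.0783, 0.1534]
orientation: [[-1.0, 0.001, 0.005], [0.0, 1.0, -0.005], [-0.005, -0.005, -1.0]]
wrist_force: [5.1, -4.3, 4.4]
opening: 0.0213
```

Request:
move_arm:
  moves:
    - {"x":-0.27,"y":0.05,"z":0,"rx":0,"ry":0,"rz":0}
    - {"x":-0.28,"y":0.02,"z":0,"rx":0,"ry":0,"rz":0}
    - {"x":-0.28,"y":-0.02,"z":0,"rx":0,"ry":0,"rz":0}
    - {"x":-0.28,"y":-0.06,"z":0,"rx":0,"ry":0,"rz":0}
    - {"x":-0.27,"y":-0.1,"z":0,"rx":0,"ry":0,"rz":0}

```text
t: 11.6
eef_pos: [0.6438, 0.0758, 0.1533]
orientation: [[-1.0, 0.001, 0.002], [0.0, 1.0, -0.003], [-0.002, -0.003, -1.0]]
wrist_force: [1.7, -2.6, 5.9]
opening: 0.0211
```

Request:
move_arm:
  moves:
    - {"x":-0.25,"y":-0.13,"z":0,"rx":0,"ry":0,"rz":0}
    - {"x":-0.23,"y":-0.16,"z":0,"rx":0,"ry":0,"rz":0}
    - {"x":-0.21,"y":-0.19,"z":0,"rx":0,"ry":0,"rz":0}
    - {"x":-0.18,"y":-0.22,"z":0,"rx":0,"ry":0,"rz":0}
    - {"x":-0.15,"y":-0.24,"z":0,"rx":0,"ry":0,"rz":0}

```text
t: 12.22
eef_pos: [0.6741, 0.0476, 0.1534]
orientation: [[-1.0, 0.0, 0.002], [0.0, 1.0, -0.003], [-0.002, -0.003, -1.0]]
wrist_force: [1.2, -2.8, 6.5]
opening: 0.0211
```

Request:
move_arm:
  moves:
    - {"x":-0.11,"y":-0.26,"z":0,"rx":0,"ry":0,"rz":0}
    - {"x":-0.07,"y":-0.27,"z":0,"rx":0,"ry":0,"rz":0}
    - {"x":-0.04,"y":-0.28,"z":0,"rx":0,"ry":0,"rz":0}
    - {"x":0,"y":-0.28,"z":0,"rx":0,"ry":0,"rz":0}
    - {"x":0.04,"y":-0.28,"z":0,"rx":0,"ry":0,"rz":0}

```text
t: 12.85
eef_pos: [0.6788, 0.006, 0.1534]
orientation: [[-1.0, 0.001, 0.001], [0.001, 1.0, -0.003], [-0.001, -0.003, -1.0]]
wrist_force: [-1.7, -3.3, 7.5]
opening: 0.0214
```

Request:
move_arm:
  moves:
    - {"x":0.08,"y":-0.27,"z":0,"rx":0,"ry":0,"rz":0}
    - {"x":0.12,"y":-0.25,"z":0,"rx":0,"ry":0,"rz":0}
    - {"x":0.15,"y":-0.24,"z":0,"rx":0,"ry":0,"rz":0}
    - {"x":0.18,"y":-0.21,"z":0,"rx":0,"ry":0,"rz":0}
    - {"x":0.21,"y":-0.18,"z":0,"rx":0,"ry":0,"rz":0}

```text
t: 13.48
eef_pos: [0.6555, -0.0283, 0.1533]
orientation: [[-1.0, 0.001, -0.002], [0.001, 1.0, -0.003], [0.002, -0.003, -1.0]]
wrist_force: [-2.0, -2.5, 8.0]
opening: 0.0212
```

Request:
move_arm:
  moves:
    - {"x":0.23,"y":-0.15,"z":0,"rx":0,"ry":0,"rz":0}
    - {"x":0.25,"y":-0.12,"z":0,"rx":0,"ry":0,"rz":0}
    - {"x":0.27,"y":-0.08,"z":0,"rx":0,"ry":0,"rz":0}
    - {"x":0.28,"y":-0.04,"z":0,"rx":0,"ry":0,"rz":0}
    - {"x":0.28,"y":-0.01,"z":0,"rx":0,"ry":0,"rz":0}

```text
t: 14.1
eef_pos: [0.6156, -0.0394, 0.1533]
orientation: [[-1.0, 0.0, -0.003], [0.0, 1.0, -0.002], [0.003, -0.002, -1.0]]
wrist_force: [-3.3, -1.1, 9.2]
opening: 0.0212
```

Request:
move_arm:
  moves:
    - {"x":0.28,"y":0.03,"z":0,"rx":0,"ry":0,"rz":0}
    - {"x":0.27,"y":0.07,"z":0,"rx":0,"ry":0,"rz":0}
    - {"x":0.26,"y":0.11,"z":0,"rx":0,"ry":0,"rz":0}
    - {"x":0.24,"y":0.14,"z":0,"rx":0,"ry":0,"rz":0}
    - {"x":0.22,"y":0.18,"z":0,"rx":0,"ry":0,"rz":0}

```text
t: 14.72
eef_pos: [0.5778, -0.0218, 0.1533]
orientation: [[-1.0, 0.0, -0.002], [0.0, 1.0, 0.001], [0.002, 0.001, -1.0]]
wrist_force: [-2.0, 2.6, 9.8]
opening: 0.0214
```

Request:
move_arm:
  moves:
    - {"x":0.19,"y":0.2,"z":0,"rx":0,"ry":0,"rz":0}
    - {"x":0.16,"y":0.23,"z":0,"rx":0,"ry":0,"rz":0}
    - {"x":0.13,"y":0.25,"z":0,"rx":0,"ry":0,"rz":0}
    - {"x":0.09,"y":0.26,"z":0,"rx":0,"ry":0,"rz":0}

```text
t: 15.22
eef_pos: [0.5619, 0.0071, 0.1533]
orientation: [[-1.0, 0.0, 0.001], [0.0, 1.0, 0.002], [-0.001, 0.002, -1.0]]
wrist_force: [2.4, 3.5, 6.7]
opening: 0.0214
```

Request:
move_arm:
  moves:
    - {"x":0.04,"y":0.2,"z":0,"rx":0,"ry":0,"rz":0}
    - {"x":0.02,"y":0.2,"z":0,"rx":0,"ry":0,"rz":0}
    - {"x":0,"y":0,"z":0,"rx":0,"ry":0,"rz":0}

```text
t: 15.6
eef_pos: [0.5606, 0.0156, 0.1533]
orientation: [[-1.0, -0.001, 0.001], [-0.001, 1.0, -0.005], [-0.001, -0.005, -1.0]]
wrist_force: [0.6, -5.0, 6.3]
opening: 0.0214
```

Request:
move_arm:
  moves:
    - {"x":0,"y":0.1,"z":0,"rx":0,"ry":0,"rz":0}
    - {"x":0,"y":0,"z":0,"rx":0,"ry":0,"rz":0}

```text
t: 15.85
eef_pos: [0.5607, 0.0159, 0.1533]
orientation: [[-1.0, 0.0, 0.001], [0.0, 1.0, -0.01], [-0.001, -0.01, -1.0]]
wrist_force: [1.6, -11.1, 5.6]
opening: 0.0216
```

Run:
```python
from h import *
d=snap("side");P=cloud(d);Z=P[...,2];im=d["img"];hsv=cv2.cvtColor(im,cv2.COLOR_RGB2HSV)
m=(hsv[...,0]>8)&(hsv[...,0]<25)&(hsv[...,1]>60)&(P[...,0]>.48)&(P[...,0]<.65)&(P[...,1]>.2)&(P[...,1]<.3)
print(m.sum(),np.percentile(Z[m],[10,50,90]))
```

```text
465 [0.03341752 0.03660965 0.03982803]
```

Request:
move_arm:
  moves:
    - {"x":0,"y":-0.05,"z":0,"rx":0,"ry":0,"rz":0}
    - {"x":0,"y":0,"z":0,"rx":0,"ry":0,"rz":0}
    - {"x":0,"y":0,"z":-0.8,"rx":0,"ry":0,"rz":0}
    - {"x":0,"y":0,"z":-0.8,"rx":0,"ry":0,"rz":0}
    - {"x":0,"y":0,"z":-0.6,"rx":0,"ry":0,"rz":0}
  gripper: 0

```text
t: 16.52
eef_pos: [0.5591, 0.0197, 0.2183]
orientation: [[-1.0, -0.0, -0.002], [-0.0, 1.0, 0.0], [0.002, 0.0, -1.0]]
wrist_force: [-0.5, -0.3, 0.5]
opening: 0.0469
```

Request:
move_arm:
  moves:
    - {"x":0.38,"y":-0.88,"z":0,"rx":0,"ry":0,"rz":0}
    - {"x":0.38,"y":-0.88,"z":0,"rx":0,"ry":0,"rz":0}
    - {"x":0.38,"y":-0.88,"z":0,"rx":0,"ry":0,"rz":0}
    - {"x":0,"y":0,"z":0,"rx":0,"ry":0,"rz":0}

```text
t: 17.02
eef_pos: [0.5246, -0.0607, 0.2178]
orientation: [[-1.0, 0.003, -0.002], [0.003, 1.0, 0.001], [0.002, 0.001, -1.0]]
wrist_force: [0.1, 1.1, 0.6]
opening: 0.0467
```

Request:
move_arm:
  moves:
    - {"x":-0.08,"y":-0.02,"z":0.9,"rx":0,"ry":0,"rz":0}
    - {"x":0,"y":0,"z":0.9,"rx":0,"ry":0,"rz":0}
    - {"x":0,"y":0,"z":0.84,"rx":0,"ry":0,"rz":0}
    - {"x":0,"y":0,"z":0,"rx":0,"ry":0,"rz":0}

```text
t: 17.52
eef_pos: [0.5261, -0.059, 0.1367]
orientation: [[-1.0, -0.001, -0.006], [-0.001, 1.0, 0.002], [0.006, 0.002, -1.0]]
wrist_force: [0.2, -0.3, 0.0]
opening: 0.0473
```

Request:
move_arm:
  moves:
    - {"x":0,"y":0,"z":0,"rx":0,"ry":0,"rz":0}
    - {"x":0,"y":0,"z":0,"rx":0,"ry":0,"rz":0}
    - {"x":0,"y":0,"z":0,"rx":0,"ry":0,"rz":0}
    - {"x":0,"y":0,"z":0,"rx":0,"ry":0,"rz":0}
  gripper: -1
  grip_force: 12

```text
t: 18.02
eef_pos: [0.5288, -0.0616, 0.1403]
orientation: [[-1.0, 0.0, 0.002], [0.0, 1.0, -0.002], [-0.002, -0.002, -1.0]]
wrist_force: [-0.7, -3.5, 1.6]
opening: 0.0178
```

Request:
move_arm:
  moves:
    - {"x":-0.05,"y":-0.22,"z":0,"rx":0,"ry":0,"rz":0}
    - {"x":-0.07,"y":-0.21,"z":0,"rx":0,"ry":0,"rz":0}
    - {"x":-0.097,"y":-0.21,"z":0,"rx":0,"ry":0,"rz":0}
    - {"x":-0.113,"y":-0.193,"z":0,"rx":0,"ry":0,"rz":0}
    - {"x":-0.133,"y":-0.183,"z":0,"rx":0,"ry":0,"rz":0}

```text
t: 18.65
eef_pos: [0.5414, -0.0902, 0.14]
orientation: [[-1.0, -0.0, -0.002], [-0.0, 1.0, 0.002], [0.002, 0.002, -1.0]]
wrist_force: [-3.7, 3.1, 7.7]
opening: 0.018
```

Request:
move_arm:
  moves:
    - {"x":-0.08,"y":-0.1,"z":0,"rx":0,"ry":0,"rz":0}
    - {"x":0,"y":0,"z":0,"rx":0,"ry":0,"rz":0}

```text
t: 18.9
eef_pos: [0.5443, -0.0937, 0.14]
orientation: [[-1.0, 0.0, -0.001], [0.0, 1.0, 0.002], [0.001, 0.002, -1.0]]
wrist_force: [-2.0, 1.9, 4.9]
opening: 0.0177
```

Request:
move_arm:
  moves:
    - {"x":-0.08,"y":-0.1,"z":0,"rx":0,"ry":0,"rz":0}
    - {"x":0,"y":0,"z":0,"rx":0,"ry":0,"rz":0}

```text
t: 19.15
eef_pos: [0.5444, -0.0939, 0.1398]
orientation: [[-1.0, 0.0, -0.006], [0.0, 1.0, 0.007], [0.006, 0.007, -1.0]]
wrist_force: [-7.4, 8.2, 10.9]
opening: 0.018
```

Request:
move_arm:
  moves:
    - {"x":0,"y":0.05,"z":0,"rx":0,"ry":0,"rz":0}
    - {"x":0,"y":0,"z":0,"rx":0,"ry":0,"rz":0}
    - {"x":0,"y":0,"z":-0.8,"rx":0,"ry":0,"rz":0}
    - {"x":0,"y":0,"z":-1,"rx":0,"ry":0,"rz":0}
    - {"x":-1,"y":0,"z":-1,"rx":0,"ry":0,"rz":0}
  gripper: 0

```text
t: 19.77
eef_pos: [0.5756, -0.0958, 0.2234]
orientation: [[-1.0, 0.001, -0.002], [0.001, 1.0, 0.0], [0.002, 0.0, -1.0]]
wrist_force: [0.2, -0.2, 0.4]
opening: 0.0469
```

Request:
move_arm:
  moves:
    - {"x":-1,"y":0,"z":-1,"rx":0,"ry":0,"rz":0}
    - {"x":0,"y":0.5,"z":-1,"rx":0,"ry":0,"rz":0}
    - {"x":0,"y":0,"z":0,"rx":0,"ry":0,"rz":0}
    - {"x":0,"y":0,"z":0,"rx":0,"ry":0,"rz":0}

```text
t: 20.27
eef_pos: [0.606, -0.0809, 0.2816]
orientation: [[-1.0, 0.0, -0.002], [0.0, 1.0, 0.0], [0.002, 0.0, -1.0]]
wrist_force: [0.6, -0.3, -0.3]
opening: 0.0472
```

Run:
```python
from h import *
s=bot.read_state();print(s["eef_pos"])
d=snap("wrist");cv2.imwrite("pics/w3.png",cv2.resize(cv2.cvtColor(d["img"],cv2.COLOR_RGB2BGR),(800,600),interpolation=cv2.INTER_CUBIC))
```

```text
[ 0.60597553 -0.08089465  0.28164925]
```

View pics/w3.png

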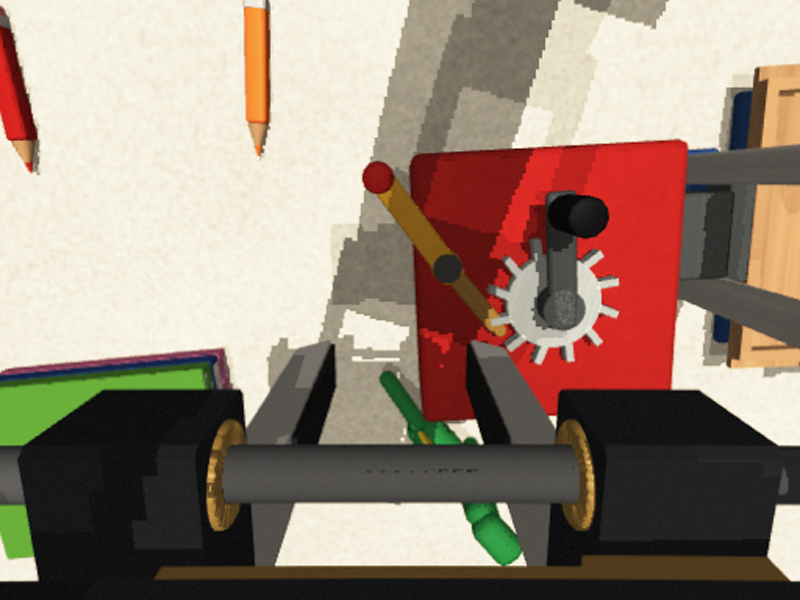

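Request:
move_arm:
  moves:
    - {"x":0,"y":0,"z":0,"rx":0,"ry":0,"rz":0.0882}
    - {"x":0,"y":0,"z":0,"rx":0,"ry":0,"rz":0.0882}
    - {"x":0,"y":0,"z":0,"rx":0,"ry":0,"rz":0.0882}
    - {"x":0,"y":0,"z":0,"rx":0,"ry":0,"rz":0.0882}
    - {"x":0,"y":0,"z":0,"rx":0,"ry":0,"rz":0.0882}

```text
t: 20.95
eef_pos: [0.6055, -0.081, 0.2809]
orientation: [[-0.597, 0.802, -0.004], [0.802, 0.597, 0.001], [0.003, -0.002, -1.0]]
wrist_force: [-0.2, 0.8, -0.2]
opening: 0.0472
```

Request:
move_arm:
  moves:
    - {"x":0,"y":0,"z":0,"rx":0,"ry":0,"rz":0.0882}
    - {"x":0,"y":0,"z":0,"rx":0,"ry":0,"rz":0.0882}
    - {"x":0,"y":0,"z":0,"rx":0,"ry":0,"rz":0.0882}
    - {"x":0,"y":0,"z":0,"rx":0,"ry":0,"rz":0.0882}
    - {"x":0,"y":0,"z":0,"rx":0,"ry":0,"rz":0.0882}

```text
t: 21.58
eef_pos: [0.6055, -0.081, 0.2809]
orientation: [[0.28, 0.96, -0.004], [0.96, -0.28, 0.001], [-0.0, -0.004, -1.0]]
wrist_force: [-0.5, 0.1, -0.1]
opening: 0.0472
```

Request:
move_arm:
  moves:
    - {"x":0,"y":0,"z":0,"rx":0,"ry":0,"rz":0.0882}
    - {"x":0,"y":0,"z":0,"rx":0,"ry":0,"rz":0.0882}
    - {"x":0,"y":0,"z":0,"rx":0,"ry":0,"rz":0.0882}
    - {"x":0,"y":0,"z":0,"rx":0,"ry":0,"rz":0.0882}
    - {"x":0,"y":0,"z":0,"rx":0,"ry":0,"rz":0.0882}

```text
t: 22.2
eef_pos: [0.6055, -0.081, 0.2809]
orientation: [[0.935, 0.356, -0.004], [0.356, -0.935, 0.001], [-0.003, -0.002, -1.0]]
wrist_force: [-0.4, 0.2, -0.5]
opening: 0.0467
```

Request:
move_arm:
  moves:
    - {"x":0,"y":0,"z":0,"rx":0,"ry":0,"rz":0.0882}
    - {"x":0,"y":0,"z":0,"rx":0,"ry":0,"rz":0.0882}
    - {"x":-0.87,"y":0.94,"z":0,"rx":0,"ry":0,"rz":0}
    - {"x":-0.87,"y":0.94,"z":0,"rx":0,"ry":0,"rz":0}
    - {"x":-0.87,"y":0.94,"z":0,"rx":0,"ry":0,"rz":0}

```text
t: 22.82
eef_pos: [0.5265, -0.166, 0.281]
orientation: [[1.0, 0.001, -0.003], [0.001, -1.0, 0.001], [-0.003, -0.001, -1.0]]
wrist_force: [-0.2, 0.5, 0.4]
opening: 0.047
```

Request:
move_arm:
  moves:
    - {"x":-0.87,"y":0.94,"z":0,"rx":0,"ry":0,"rz":0}
    - {"x":-0.87,"y":0.94,"z":0,"rx":0,"ry":0,"rz":0}
    - {"x":-0.87,"y":0.94,"z":0,"rx":0,"ry":0,"rz":0}
    - {"x":0,"y":0,"z":0,"rx":0,"ry":0,"rz":0}
    - {"x":0,"y":0,"z":0,"rx":0,"ry":0,"rz":0}

```text
t: 23.45
eef_pos: [0.4499, -0.2495, 0.2821]
orientation: [[1.0, 0.0, -0.001], [0.0, -1.0, 0.002], [-0.001, -0.002, -1.0]]
wrist_force: [0.0, -1.2, 0.9]
opening: 0.0468
```

```bash
cat >> h.py <<'E'
def pens(d):
    "coloured shafts of flat things: centre/direction of each, long axis"
    P=cloud(d);Z=P[...,2];hsv=cv2.cvtColor(d["img"],cv2.COLOR_RGB2HSV).astype(int)
    H,S=hsv[...,0],hsv[...,1]
    for n,m in(("red",((H<5)|(H>174))&(S>150)),("orange",(H>8)&(H<18)&(S>150))):
        m=(m&(Z>.004)&(Z<.07)).astype(np.uint8)
        k,L,st,c=cv2.connectedComponentsWithStats(m)
        for i in range(1,k):
            if st[i,4]<150: continue
            q=P[L==i];q=q[q[:,2]>np.percentile(q[:,2],90)-.004]
            r=cv2.minAreaRect(q[:,:2].astype(np.float32));b=cv2.boxPoints(r)
            e=[b[1]-b[0],b[2]-b[1]];e=max(e,key=np.linalg.norm)
            print(n,"px",c[i].round(),"ctr",np.round(r[0],4),"size",np.round(r[1],4),"dir",np.degrees(np.arctan2(e[1],e[0])).round(1),"z",np.percentile(q[:,2],[5,50,95]).round(4))
E
python3 - <<'E'
from h import *
s=bot.read_state();print(s["t"],s["eef_pos"],s["orientation"][:,0],s["joint_positions"])
d=snap("wrist");cv2.imwrite("pics/w4.png",cv2.resize(cv2.cvtColor(d["img"],cv2.COLOR_RGB2BGR),(800,600),interpolation=cv2.INTER_CUBIC))
pens(d)
E
```

```text
23.45 [ 0.44991757 -0.24954558  0.28209605] [ 9.99999264e-01  3.25130188e-04 -1.16857044e-03] [-3.86802527e+01  2.34506778e+00  9.27841517e+01  3.26576428e-02
  8.49826337e+01  5.12982865e+01]
red px [90. 53.] ctr [ 0.5512 -0.0495] size [0.0689 0.1413] dir -40.8 z [0.06   0.0648 0.0694]
red px [357. 148.] ctr [ 0.474  -0.3764] size [0.0784 0.015 ] dir 5.6 z [0.0148 0.0166 0.018 ]
red px [506. 141.] ctr [ 0.485  -0.5552] size [0.0201 0.0088] dir 17.3 z [0.018  0.0212 0.0225]
red px [276. 264.] ctr [ 0.3148 -0.2764] size [0.0192 0.0886] dir -47.4 z [0.0189 0.0209 0.0223]
orange px [416. 127.] ctr [ 0.4917 -0.4466] size [0.0225 0.222 ] dir -4.4 z [0.0131 0.0147 0.0162]
orange px [209. 159.] ctr [ 0.4603 -0.1901] size [0.016  0.0784] dir -2.9 z [0.0145 0.0165 0.018 ]
```

View pics/w4.png

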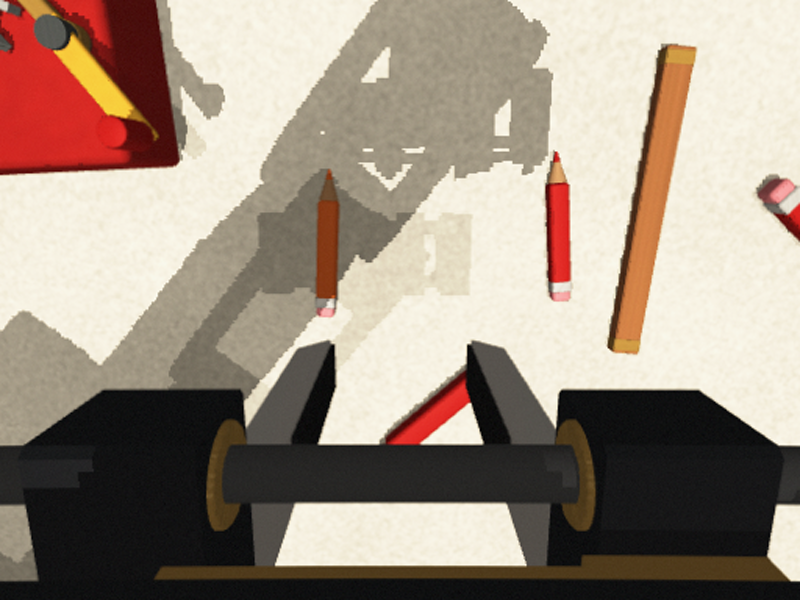

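Request:
move_arm:
  moves:
    - {"x":0.23,"y":-1,"z":0.5,"rx":0,"ry":0,"rz":0}
    - {"x":0.22,"y":-0.98,"z":1,"rx":0,"ry":0,"rz":0}
    - {"x":0,"y":0,"z":1,"rx":0,"ry":0,"rz":0.024}
    - {"x":0,"y":0,"z":1,"rx":0,"ry":0,"rz":0}
    - {"x":0,"y":0,"z":1,"rx":0,"ry":0,"rz":0}

```text
t: 24.12
eef_pos: [0.4644, -0.1892, 0.1471]
orientation: [[0.999, -0.047, 0.0], [-0.047, -0.999, 0.0], [0.0, -0.0, -1.0]]
wrist_force: [1.5, -0.8, 0.0]
opening: 0.0469
```

Request:
move_arm:
  moves:
    - {"x":0,"y":0,"z":1,"rx":0,"ry":0,"rz":0}
    - {"x":0,"y":0,"z":1,"rx":0,"ry":0,"rz":0}
    - {"x":0,"y":0,"z":1,"rx":0,"ry":0,"rz":0}
    - {"x":0,"y":0,"z":0.6,"rx":0,"ry":0,"rz":0}
    - {"x":0,"y":0,"z":0,"rx":0,"ry":0,"rz":0}

```text
t: 24.75
eef_pos: [0.4628, -0.1887, 0.0384]
orientation: [[0.999, -0.047, -0.004], [-0.047, -0.999, 0.003], [-0.004, -0.002, -1.0]]
wrist_force: [0.2, 0.0, -0.2]
opening: 0.047
```

Request:
move_arm:
  moves:
    - {"x":0,"y":0,"z":0.35,"rx":0,"ry":0,"rz":0}
    - {"x":0,"y":0,"z":0,"rx":0,"ry":0,"rz":0}

```text
t: 25.0
eef_pos: [0.4638, -0.1903, 0.0296]
orientation: [[0.999, -0.049, -0.0], [-0.049, -0.999, 0.0], [-0.0, -0.0, -1.0]]
wrist_force: [-0.1, 0.2, -0.8]
opening: 0.0471
```

Request:
move_arm:
  moves:
    - {"x":0,"y":0,"z":0,"rx":0,"ry":0,"rz":0}
    - {"x":0,"y":0,"z":0,"rx":0,"ry":0,"rz":0}
    - {"x":0,"y":0,"z":0,"rx":0,"ry":0,"rz":0}
    - {"x":0,"y":0,"z":0,"rx":0,"ry":0,"rz":0}
  gripper: -1
  grip_force: 20

```text
t: 25.5
eef_pos: [0.4639, -0.1907, 0.0301]
orientation: [[0.999, -0.049, 0.0], [-0.049, -0.999, -0.0], [0.0, 0.0, -1.0]]
wrist_force: [-0.6, 0.7, 1.1]
opening: 0.0159
```

Request:
move_arm:
  moves:
    - {"x":0,"y":0,"z":-0.5,"rx":0,"ry":0,"rz":0}
    - {"x":0,"y":0,"z":-1,"rx":0,"ry":0,"rz":0}
    - {"x":0,"y":0,"z":-1,"rx":0,"ry":0,"rz":0}
    - {"x":0,"y":0,"z":-1,"rx":0,"ry":0,"rz":0}
    - {"x":0,"y":0,"z":-1,"rx":0,"ry":0,"rz":0}

```text
t: 26.12
eef_pos: [0.4638, -0.1906, 0.1668]
orientation: [[0.999, -0.049, 0.001], [-0.049, -0.999, -0.001], [0.001, 0.001, -1.0]]
wrist_force: [0.0, -0.5, -0.4]
opening: 0.0157
```

Request:
move_arm:
  moves:
    - {"x":0,"y":0,"z":-1,"rx":0,"ry":0,"rz":0}
    - {"x":0,"y":0,"z":-1,"rx":0,"ry":0,"rz":0}
    - {"x":0,"y":0,"z":-1,"rx":0,"ry":0,"rz":0}
    - {"x":0,"y":0,"z":-1,"rx":0,"ry":0,"rz":0}
    - {"x":0,"y":0,"z":0,"rx":0,"ry":0,"rz":0}

```text
t: 26.75
eef_pos: [0.4652, -0.1914, 0.2884]
orientation: [[0.999, -0.049, 0.006], [-0.049, -0.999, -0.004], [0.006, 0.004, -1.0]]
wrist_force: [0.7, 0.7, -1.1]
opening: 0.0157
```

Request:
move_arm:
  moves:
    - {"x":0.195,"y":-0.99,"z":0,"rx":0,"ry":0,"rz":0}
    - {"x":0.195,"y":-0.99,"z":0,"rx":0,"ry":0,"rz":0}
    - {"x":0.195,"y":-0.99,"z":0,"rx":0,"ry":0,"rz":0}
    - {"x":0.195,"y":-0.99,"z":0,"rx":0,"ry":0,"rz":0}
    - {"x":0.195,"y":-0.99,"z":0,"rx":0,"ry":0,"rz":0}

```text
t: 27.38
eef_pos: [0.4994, -0.0425, 0.2831]
orientation: [[0.999, -0.049, -0.003], [-0.049, -0.999, 0.001], [-0.003, -0.001, -1.0]]
wrist_force: [0.4, -0.2, -0.3]
opening: 0.016
```

Request:
move_arm:
  moves:
    - {"x":0.195,"y":-0.99,"z":0,"rx":0,"ry":0,"rz":0}
    - {"x":0.195,"y":-0.99,"z":0,"rx":0,"ry":0,"rz":0}
    - {"x":0.195,"y":-0.99,"z":0,"rx":0,"ry":0,"rz":0}
    - {"x":0.195,"y":-0.99,"z":0,"rx":0,"ry":0,"rz":0}
    - {"x":0.195,"y":-0.99,"z":0,"rx":0,"ry":0,"rz":0}

```text
t: 28.0
eef_pos: [0.5359, 0.1041, 0.2829]
orientation: [[0.999, -0.049, -0.003], [-0.049, -0.999, -0.0], [-0.003, 0.0, -1.0]]
wrist_force: [0.3, -0.1, -0.9]
opening: 0.0157
```

Request:
move_arm:
  moves:
    - {"x":0.195,"y":-0.99,"z":0,"rx":0,"ry":0,"rz":0}
    - {"x":0.195,"y":-0.99,"z":0,"rx":0,"ry":0,"rz":0}
    - {"x":0.195,"y":-0.99,"z":0,"rx":0,"ry":0,"rz":0}
    - {"x":0,"y":0,"z":0,"rx":0,"ry":0,"rz":-0.08}
    - {"x":0,"y":0,"z":0,"rx":0,"ry":0,"rz":-0.08}

```text
t: 28.62
eef_pos: [0.5577, 0.1917, 0.2826]
orientation: [[0.958, 0.288, -0.003], [0.288, -0.958, -0.001], [-0.003, -0.0, -1.0]]
wrist_force: [0.0, -0.7, -0.2]
opening: 0.0157
```

Request:
move_arm:
  moves:
    - {"x":0,"y":0,"z":0,"rx":0,"ry":0,"rz":-0.08}
    - {"x":0,"y":0,"z":0,"rx":0,"ry":0,"rz":-0.08}
    - {"x":0,"y":0,"z":0,"rx":0,"ry":0,"rz":-0.08}
    - {"x":0,"y":0,"z":0,"rx":0,"ry":0,"rz":-0.08}
    - {"x":0,"y":0,"z":0,"rx":0,"ry":0,"rz":-0.08}

```text
t: 29.25
eef_pos: [0.5577, 0.1911, 0.2828]
orientation: [[0.427, 0.904, -0.003], [0.904, -0.427, -0.001], [-0.002, -0.003, -1.0]]
wrist_force: [0.1, 0.1, -0.2]
opening: 0.0156
```

Request:
move_arm:
  moves:
    - {"x":0,"y":0,"z":0,"rx":0,"ry":0,"rz":-0.08}
    - {"x":0,"y":0,"z":0,"rx":0,"ry":0,"rz":-0.08}
    - {"x":0,"y":0,"z":0,"rx":0,"ry":0,"rz":-0.08}
    - {"x":0,"y":0,"z":0,"rx":0,"ry":0,"rz":0}
    - {"x":0,"y":0,"z":0,"rx":0,"ry":0,"rz":0}

```text
t: 29.88
eef_pos: [0.5582, 0.1912, 0.2838]
orientation: [[-0.053, 0.999, -0.002], [0.999, 0.053, -0.0], [-0.0, -0.002, -1.0]]
wrist_force: [0.3, 0.2, -0.4]
opening: 0.0159
```

Run:
```python
from h import *
s=bot.read_state();print(s["t"],s["eef_pos"],s["orientation"][:,0],s["joint_positions"],s["opening"])
d=snap("wrist");cv2.imwrite("pics/w5.png",cv2.resize(cv2.cvtColor(d["img"],cv2.COLOR_RGB2BGR),(800,600),interpolation=cv2.INTER_CUBIC))
```

```text
29.875 [0.55822603 0.19123284 0.28381463] [-5.31037832e-02  9.98588976e-01 -2.14164117e-04] [ 1.05104997e+01  1.16814683e+01  8.21911001e+01 -8.97517101e-04
  8.62150277e+01  7.46651431e+00] 0.015879538067132208
```

View pics/w5.png

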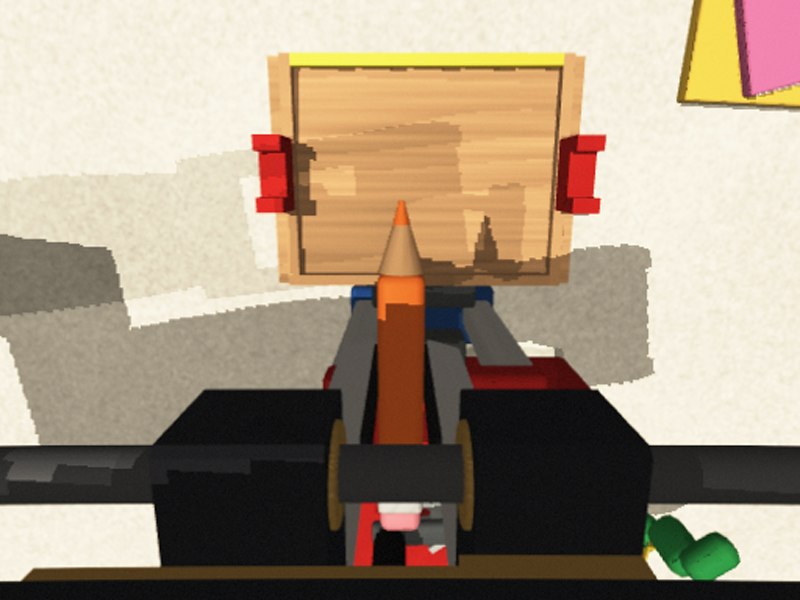

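Run:
```python
from h import *
d=load("wrist");k=1.5625
for n,u,v,z in(("seatL",274,173,.07),("seatL",274,173,None),("seatR",583,174,.07),("seatR",583,174,None),("inTL",293,68,.034),("inTR",561,68,.034),("inBL",301,273,.034),("inBR",549,273,.034),("floor",430,150,None),("tip",402,202,None)):
    print(n,z,pt(d,u/k,v/k,z).round(4))
P=cloud(d);Z=P[...,2];hsv=cv2.cvtColor(d["img"],cv2.COLOR_RGB2HSV).astype(int)
red=((hsv[...,0]<6)|(hsv[...,0]>174))&(hsv[...,1]>130)
for lo,hi in((.045,.09),(.062,.076),(.078,.092)):
  for s,a,b in(("L",.42,.52),("R",.6,.73)):
    m=red&(Z>lo)&(Z<hi)&(P[...,0]>a)&(P[...,0]<b)&(P[...,1]>.18)&(P[...,1]<.33)
    q=P[m]
    if len(q)>5: print(lo,s,len(q),q.mean(0).round(4),cv2.minAreaRect(q[:,:2].astype(np.float32)),np.median(q[:,2]))
```

```text
seatL 0.07 [0.4694 0.2551 0.07  ]
seatL None [0.4696 0.2551 0.0711]
seatR 0.07 [0.6795 0.2657 0.07  ]
seatR None [0.679  0.2657 0.0714]
inTL 0.034 [0.4747 0.3286 0.034 ]
inTR 0.034 [0.6659 0.3388 0.034 ]
inBL 0.034 [0.4819 0.1802 0.034 ]
inBR 0.034 [0.6753 0.1907 0.034 ]
floor None [0.5763 0.2778 0.0347]
tip None [0.5565 0.2488 0.2635]
0.045 L 1099 [0.4703 0.2553 0.0731] ((0.4684537649154663, 0.2543489634990692), (0.018314139917492867, 0.04950215294957161), 3.7188069820404053) 0.07122444353231083
0.045 R 1263 [0.675  0.2658 0.0724] ((0.6776057481765747, 0.265458881855011), (0.018531929701566696, 0.04968756064772606), 3.345578670501709) 0.07120603797772412
0.062 L 574 [0.4697 0.2546 0.0703] ((0.46820610761642456, 0.2543930113315582), (0.017706822603940964, 0.0493570901453495), 2.8160219192504883) 0.07067677104269607
0.062 R 647 [0.6758 0.2655 0.0704] ((0.6776745915412903, 0.2654689848423004), (0.018430018797516823, 0.04926825314760208), 3.4219272136688232) 0.07088145596304835
0.078 L 379 [0.4687 0.2559 0.0845] ((0.46822065114974976, 0.2546719014644623), (0.0174208153039217, 0.04885530099272728), 3.0820863246917725) 0.08468459870941902
0.078 R 402 [0.6768 0.2662 0.0848] ((0.6775546073913574, 0.2654513120651245), (0.01830156147480011, 0.04973894730210304), 3.555800437927246) 0.08499711860581494
```

Request:
move_arm:
  moves:
    - {"x":0.777,"y":0.483,"z":0,"rx":0,"ry":0,"rz":0}
    - {"x":0.777,"y":0.483,"z":0,"rx":0,"ry":0,"rz":0}
    - {"x":0.777,"y":0.483,"z":0,"rx":0,"ry":0,"rz":0}
    - {"x":0,"y":0,"z":1,"rx":0,"ry":0,"rz":0}
    - {"x":0,"y":0,"z":1,"rx":0,"ry":0,"rz":0}

```text
t: 30.55
eef_pos: [0.5986, 0.2641, 0.2242]
orientation: [[-0.055, 0.999, 0.001], [0.999, 0.055, 0.0], [0.0, 0.001, -1.0]]
wrist_force: [-0.1, 0.1, -0.9]
opening: 0.0156
```

Request:
move_arm:
  moves:
    - {"x":0,"y":0,"z":1,"rx":0,"ry":0,"rz":0}
    - {"x":0,"y":0,"z":1,"rx":0,"ry":0,"rz":0}
    - {"x":0,"y":0,"z":1,"rx":0,"ry":0,"rz":0}
    - {"x":0,"y":0,"z":1,"rx":0,"ry":0,"rz":0}
    - {"x":0,"y":0,"z":0.6,"rx":0,"ry":0,"rz":0}

```text
t: 31.18
eef_pos: [0.5972, 0.2632, 0.0846]
orientation: [[-0.054, 0.999, -0.003], [0.999, 0.054, -0.001], [-0.001, -0.003, -1.0]]
wrist_force: [-0.1, 0.9, -0.3]
opening: 0.0158
```

Request:
move_arm:
  moves:
    - {"x":0,"y":0,"z":0,"rx":0,"ry":0,"rz":0}

```text
t: 31.3
eef_pos: [0.597, 0.2632, 0.0849]
orientation: [[-0.055, 0.998, -0.004], [0.998, 0.055, -0.001], [-0.001, -0.004, -1.0]]
wrist_force: [0.6, -0.0, 0.3]
opening: 0.0159
```

Request:
move_arm:
  moves:
    - {"x":0,"y":0,"z":0.35,"rx":0,"ry":0,"rz":0}
    - {"x":0,"y":0,"z":0.3,"rx":0,"ry":0,"rz":0}
    - {"x":0,"y":0,"z":0,"rx":0,"ry":0,"rz":0}

```text
t: 31.68
eef_pos: [0.5977, 0.2634, 0.0666]
orientation: [[-0.055, 0.998, -0.001], [0.998, 0.055, -0.0], [-0.0, -0.001, -1.0]]
wrist_force: [0.3, 0.8, -1.2]
opening: 0.016
```

Request:
move_arm:
  moves:
    - {"x":0,"y":0,"z":0,"rx":0,"ry":0,"rz":0}
    - {"x":0,"y":0,"z":0,"rx":0,"ry":0,"rz":0}
    - {"x":0,"y":0,"z":0,"rx":0,"ry":0,"rz":0}
    - {"x":0,"y":0,"z":-0.7,"rx":0,"ry":0,"rz":0}
    - {"x":0,"y":0,"z":-1,"rx":0,"ry":0,"rz":0}
  gripper: -0.36

```text
t: 32.3
eef_pos: [0.5978, 0.2634, 0.1191]
orientation: [[-0.055, 0.998, -0.001], [0.998, 0.055, -0.0], [-0.0, -0.001, -1.0]]
wrist_force: [0.0, 0.4, 0.1]
opening: 0.0299
```

Request:
move_arm:
  moves:
    - {"x":0,"y":0,"z":-1,"rx":0,"ry":0,"rz":0}
    - {"x":0,"y":0,"z":-1,"rx":0,"ry":0,"rz":0}
    - {"x":0,"y":0,"z":-1,"rx":0,"ry":0,"rz":0}
    - {"x":0,"y":0,"z":-1,"rx":0,"ry":0,"rz":0}
    - {"x":0,"y":0,"z":-1,"rx":0,"ry":0,"rz":0}

```text
t: 32.92
eef_pos: [0.5984, 0.2636, 0.2714]
orientation: [[-0.055, 0.998, 0.002], [0.998, 0.055, 0.001], [0.001, 0.002, -1.0]]
wrist_force: [0.6, -0.0, -0.8]
opening: 0.0301
```

```bash
cat >> h.py <<'E'
C=np.array([.573,.260]);XH=np.array([.9986,.0523]);YH=np.array([-.0523,.9986])
E
python3 - <<'E'
from h import *
s=bot.read_state();print(s["t"],s["eef_pos"],s["orientation"][:,0])
d=snap("side");pens(d)
d=snap("wrist");pens(d)
d=snap("scene");pens(d)
E
```

```text
32.925 [0.59841029 0.26362917 0.27141752] [-5.54711055e-02  9.98460152e-01  5.30555240e-04]
red px [174. 100.] ctr [0.6164 0.7138] size [0.168  0.2125] dir -78.4 z [0.0427 0.0446 0.0486]
red px [256. 211.] ctr [ 0.5679 -0.0297] size [0.1221 0.2464] dir -40.9 z [0.0608 0.0651 0.0693]
red px [223. 304.] ctr [ 0.3122 -0.2794] size [0.0193 0.0944] dir -45.0 z [0.0202 0.0221 0.0262]
red px [326. 367.] ctr [ 0.4623 -0.5892] size [0.0894 0.0178] dir 47.6 z [0.021  0.0228 0.0259]
orange px [205. 165.] ctr [0.5462 0.2815] size [0.2508 0.1282] dir 42.2 z [0.0397 0.0419 0.0501]
orange px [302. 309.] ctr [ 0.5137 -0.4141] size [0.0198 0.2241] dir -4.8 z [0.0153 0.0171 0.0204]
red px [142. 174.] ctr [0.4762 0.2573] size [0.0144 0.0516] dir -70.1 z [0.0641 0.0671 0.0697]
red px [315. 173.] ctr [0.6694 0.2666] size [0.05   0.0091] dir 82.5 z [0.0638 0.0672 0.0697]
orange px [252. 177.] ctr [0.5996 0.2586] size [0.0159 0.0798] dir -88.0 z [0.0488 0.0507 0.052 ]
red px [343. 146.] ctr [0.6234 0.7136] size [0.1647 0.2098] dir -78.6 z [0.0382 0.04   0.044 ]
red px [275. 224.] ctr [ 0.6633 -0.0334] size [0.233  0.1144] dir 44.6 z [0.0606 0.065  0.0694]
red px [145. 300.] ctr [ 0.4643 -0.596 ] size [0.0942 0.0168] dir 46.9 z [0.0179 0.02   0.0231]
```

Request:
move_arm:
  moves:
    - {"x":-0.97,"y":-0.273,"z":0,"rx":0,"ry":0,"rz":0}
    - {"x":-0.97,"y":-0.273,"z":0,"rx":0,"ry":0,"rz":0}
    - {"x":-0.97,"y":-0.273,"z":0,"rx":0,"ry":0,"rz":0}
    - {"x":-0.97,"y":-0.273,"z":0,"rx":0,"ry":0,"rz":0}
    - {"x":-0.97,"y":-0.273,"z":0,"rx":0,"ry":0,"rz":0}
  gripper: 0

```text
t: 33.7
eef_pos: [0.5641, 0.115, 0.2665]
orientation: [[-0.056, 0.998, -0.003], [0.998, 0.056, -0.0], [-0.0, -0.003, -1.0]]
wrist_force: [-0.6, -0.6, -0.5]
opening: 0.0468
```

Request:
move_arm:
  moves:
    - {"x":-0.97,"y":-0.273,"z":0,"rx":0,"ry":0,"rz":0}
    - {"x":-0.97,"y":-0.273,"z":0,"rx":0,"ry":0,"rz":0}
    - {"x":-0.97,"y":-0.273,"z":0,"rx":0,"ry":0,"rz":0}
    - {"x":-0.97,"y":-0.273,"z":0,"rx":0,"ry":0,"rz":0}
    - {"x":-0.97,"y":-0.273,"z":0,"rx":0,"ry":0,"rz":0}

```text
t: 34.33
eef_pos: [0.5313, -0.0323, 0.2666]
orientation: [[-0.055, 0.998, -0.003], [0.998, 0.055, 0.001], [0.001, -0.003, -1.0]]
wrist_force: [-0.6, 0.3, -0.2]
opening: 0.0474
```

Request:
move_arm:
  moves:
    - {"x":-0.97,"y":-0.273,"z":0,"rx":0,"ry":0,"rz":0}
    - {"x":-0.97,"y":-0.273,"z":0,"rx":0,"ry":0,"rz":0}
    - {"x":-0.97,"y":-0.273,"z":0,"rx":0,"ry":0,"rz":0}
    - {"x":-0.97,"y":-0.273,"z":0,"rx":0,"ry":0,"rz":0}
    - {"x":-0.97,"y":-0.273,"z":0,"rx":0,"ry":0,"rz":0}

```text
t: 34.95
eef_pos: [0.4986, -0.1795, 0.2667]
orientation: [[-0.055, 0.998, -0.002], [0.998, 0.055, 0.001], [0.001, -0.002, -1.0]]
wrist_force: [0.7, 0.8, -0.1]
opening: 0.0471
```

Request:
move_arm:
  moves:
    - {"x":-0.97,"y":-0.273,"z":0,"rx":0,"ry":0,"rz":0}
    - {"x":-0.97,"y":-0.273,"z":0,"rx":0,"ry":0,"rz":0}
    - {"x":-0.97,"y":-0.273,"z":0,"rx":0,"ry":0,"rz":0}
    - {"x":-0.97,"y":-0.273,"z":0,"rx":0,"ry":0,"rz":0}
    - {"x":-0.97,"y":-0.273,"z":0,"rx":0,"ry":0,"rz":0}

```text
t: 35.58
eef_pos: [0.4659, -0.3269, 0.2665]
orientation: [[-0.055, 0.998, -0.002], [0.998, 0.055, 0.002], [0.002, -0.002, -1.0]]
wrist_force: [-0.2, -1.5, -0.2]
opening: 0.0474
```

Request:
move_arm:
  moves:
    - {"x":0,"y":0,"z":0,"rx":0,"ry":0,"rz":0.081}
    - {"x":0,"y":0,"z":0,"rx":0,"ry":0,"rz":0.081}
    - {"x":0,"y":0,"z":0,"rx":0,"ry":0,"rz":0.081}
    - {"x":0,"y":0,"z":0,"rx":0,"ry":0,"rz":0.081}
    - {"x":0,"y":0,"z":0,"rx":0,"ry":0,"rz":0.081}

```text
t: 36.2
eef_pos: [0.4662, -0.3259, 0.2665]
orientation: [[0.716, 0.698, -0.002], [0.698, -0.716, 0.002], [-0.0, -0.003, -1.0]]
wrist_force: [-0.1, 0.0, -0.7]
opening: 0.0468
```

Request:
move_arm:
  moves:
    - {"x":0,"y":0,"z":0,"rx":0,"ry":0,"rz":0.081}
    - {"x":0,"y":0,"z":0,"rx":0,"ry":0,"rz":0.081}
    - {"x":0,"y":0,"z":0,"rx":0,"ry":0,"rz":0.081}
    - {"x":0,"y":0,"z":0,"rx":0,"ry":0,"rz":0.081}
    - {"x":0,"y":0,"z":0,"rx":0,"ry":0,"rz":0}

```text
t: 36.83
eef_pos: [0.4663, -0.326, 0.2668]
orientation: [[0.995, 0.101, -0.002], [0.101, -0.995, 0.002], [-0.002, -0.002, -1.0]]
wrist_force: [-0.5, -0.2, -0.1]
opening: 0.0469
```

Run:
```python
from h import *
s=bot.read_state();print(s["t"],s["eef_pos"],s["orientation"][:,0],s["joint_positions"])
d=snap("wrist");cv2.imwrite("pics/w6.png",cv2.resize(cv2.cvtColor(d["img"],cv2.COLOR_RGB2BGR),(640,480),interpolation=cv2.INTER_CUBIC))
pens(d)
```

```text
36.825 [ 0.46630709 -0.326003    0.2667908 ] [ 0.99485102  0.10133297 -0.0017525 ] [-4.36702421e+01  9.70904513e+00  8.64971001e+01 -3.30610993e-03
  8.39445734e+01  4.05142669e+01]
red px [26. 47.] ctr [ 0.569  -0.0725] size [0.0875 0.0062] dir 0.2 z [0.0604 0.0648 0.0695]
red px [298. 167.] ctr [ 0.4735 -0.3767] size [0.0776 0.0149] dir 5.7 z [0.015  0.0166 0.0181]
red px [471. 195.] ctr [ 0.4625 -0.5924] size [0.0989 0.0194] dir 47.9 z [0.0191 0.0211 0.0225]
red px [222. 268.] ctr [ 0.3301 -0.2933] size [0.0193 0.0578] dir -48.0 z [0.0192 0.0208 0.0222]
orange px [333. 128.] ctr [ 0.5166 -0.4121] size [0.0214 0.2148] dir -4.5 z [0.0133 0.0148 0.0162]
```

View pics/w6.png

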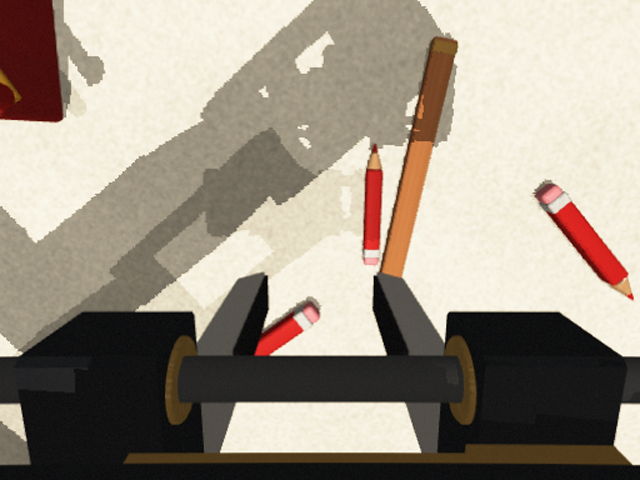

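Request:
move_arm:
  moves:
    - {"x":0,"y":0,"z":0,"rx":0,"ry":0,"rz":0.086}
    - {"x":0.887,"y":0.683,"z":0,"rx":0,"ry":0,"rz":0}
    - {"x":0.887,"y":0.683,"z":0,"rx":0,"ry":0,"rz":0}
    - {"x":0.887,"y":0.683,"z":0,"rx":0,"ry":0,"rz":0}
    - {"x":0.887,"y":0.683,"z":0,"rx":0,"ry":0,"rz":0}

```text
t: 37.5
eef_pos: [0.567, -0.4173, 0.2674]
orientation: [[0.997, -0.078, -0.001], [-0.078, -0.997, 0.001], [-0.001, -0.001, -1.0]]
wrist_force: [-0.4, 0.5, 0.4]
opening: 0.0467
```

Request:
move_arm:
  moves:
    - {"x":0,"y":0,"z":1,"rx":0,"ry":0,"rz":0}
    - {"x":0,"y":0,"z":1,"rx":0,"ry":0,"rz":0}
    - {"x":0,"y":0,"z":1,"rx":0,"ry":0,"rz":0}
    - {"x":0,"y":0,"z":1,"rx":0,"ry":0,"rz":0}
    - {"x":0,"y":0,"z":1,"rx":0,"ry":0,"rz":0}

```text
t: 38.12
eef_pos: [0.5661, -0.4165, 0.1165]
orientation: [[0.997, -0.078, -0.001], [-0.078, -0.997, 0.001], [-0.001, -0.001, -1.0]]
wrist_force: [-0.5, -0.4, 0.4]
opening: 0.0469
```

Request:
move_arm:
  moves:
    - {"x":0,"y":0,"z":1,"rx":0,"ry":0,"rz":0}
    - {"x":0,"y":0,"z":1,"rx":0,"ry":0,"rz":0}
    - {"x":0,"y":0,"z":0.4,"rx":0,"ry":0,"rz":0}
    - {"x":0,"y":0,"z":0,"rx":0,"ry":0,"rz":0}
    - {"x":0,"y":0,"z":0,"rx":0,"ry":0,"rz":0}

```text
t: 38.75
eef_pos: [0.5674, -0.4177, 0.0478]
orientation: [[0.997, -0.08, 0.002], [-0.08, -0.997, -0.002], [0.002, 0.002, -1.0]]
wrist_force: [0.3, -0.3, 0.0]
opening: 0.0472
```

Down to 0.029, close, slide the bar 50 mm to −y, release, rise.

Request:
move_arm:
  moves:
    - {"x":0,"y":0,"z":0.4,"rx":0,"ry":0,"rz":0}
    - {"x":0,"y":0,"z":0.23,"rx":0,"ry":0,"rz":0}
    - {"x":0,"y":0,"z":0,"rx":0,"ry":0,"rz":0}

```text
t: 39.12
eef_pos: [0.5657, -0.4162, 0.0261]
orientation: [[0.997, -0.081, -0.002], [-0.081, -0.997, 0.002], [-0.002, -0.001, -1.0]]
wrist_force: [-0.3, 0.5, -0.5]
opening: 0.047
```

Request:
move_arm:
  moves:
    - {"x":0,"y":0,"z":0,"rx":0,"ry":0,"rz":0}
    - {"x":0,"y":0,"z":0,"rx":0,"ry":0,"rz":0}
    - {"x":0,"y":0,"z":0,"rx":0,"ry":0,"rz":0}
    - {"x":0,"y":0,"z":0,"rx":0,"ry":0,"rz":0}
  gripper: -1
  grip_force: 25

```text
t: 39.62
eef_pos: [0.5667, -0.417, 0.0277]
orientation: [[0.997, -0.081, 0.0], [-0.081, -0.997, -0.0], [0.0, 0.0, -1.0]]
wrist_force: [-0.0, 0.1, 1.5]
opening: 0.0218
```

Request:
move_arm:
  moves:
    - {"x":0,"y":0.3,"z":0,"rx":0,"ry":0,"rz":0}
    - {"x":0,"y":0.4,"z":0,"rx":0,"ry":0,"rz":0}
    - {"x":0,"y":0.4,"z":0,"rx":0,"ry":0,"rz":0}
    - {"x":0,"y":0.4,"z":0,"rx":0,"ry":0,"rz":0}
    - {"x":0,"y":0.2,"z":0,"rx":0,"ry":0,"rz":0}

```text
t: 40.25
eef_pos: [0.5623, -0.4688, 0.0277]
orientation: [[0.997, -0.082, 0.001], [-0.082, -0.997, 0.0], [0.001, -0.0, -1.0]]
wrist_force: [0.2, 3.2, 4.8]
opening: 0.0217
```

Request:
move_arm:
  moves:
    - {"x":0,"y":0,"z":0,"rx":0,"ry":0,"rz":0}
    - {"x":0,"y":0,"z":0,"rx":0,"ry":0,"rz":0}
    - {"x":0,"y":0,"z":-0.7,"rx":0,"ry":0,"rz":0}
    - {"x":0,"y":0,"z":-1,"rx":0,"ry":0,"rz":0}
    - {"x":-1,"y":-0.7,"z":-1,"rx":0,"ry":0,"rz":0}
  gripper: 0

```text
t: 40.88
eef_pos: [0.5355, -0.4458, 0.1109]
orientation: [[0.997, -0.08, 0.003], [-0.08, -0.997, -0.003], [0.003, 0.003, -1.0]]
wrist_force: [-0.4, -0.5, 0.8]
opening: 0.0467
```

Request:
move_arm:
  moves:
    - {"x":-0.8,"y":-0.7,"z":-1,"rx":0,"ry":0,"rz":-0.084}
    - {"x":-0.8,"y":-0.7,"z":-0.5,"rx":0,"ry":0,"rz":0}
    - {"x":0,"y":0,"z":0,"rx":0,"ry":0,"rz":0}
    - {"x":0,"y":0,"z":0,"rx":0,"ry":0,"rz":0}

```text
t: 41.38
eef_pos: [0.4867, -0.4035, 0.1541]
orientation: [[0.995, 0.095, 0.001], [0.095, -0.995, -0.001], [0.001, 0.002, -1.0]]
wrist_force: [1.0, -0.3, -0.1]
opening: 0.0467
```

Run:
```python
from h import *
s=bot.read_state();print(s["t"],s["eef_pos"],s["orientation"][:,0])
d=snap("wrist");pens(d)
```

```text
41.375 [ 0.48668097 -0.40345077  0.15412104] [0.99545664 0.09520863 0.00117962]
red px [225. 200.] ctr [ 0.4733 -0.3773] size [0.0784 0.0157] dir 5.4 z [0.0148 0.0165 0.0178]
red px [458. 235.] ctr [ 0.4623 -0.5927] size [0.1003 0.0201] dir 48.1 z [0.0195 0.0211 0.0224]
orange px [335. 129.] ctr [ 0.5415 -0.4674] size [0.0219 0.1605] dir -4.9 z [0.0135 0.0148 0.0161]
orange px [298. 267.] ctr [ 0.4164 -0.4482] size [0.0389 0.016 ] dir 22.6 z [0.0127 0.0145 0.0157]
```

Request:
move_arm:
  moves:
    - {"x":-0.13,"y":-0.456,"z":0,"rx":0,"ry":0,"rz":0}
    - {"x":-0.13,"y":-0.456,"z":0,"rx":0,"ry":0,"rz":0}
    - {"x":0,"y":0,"z":1,"rx":0,"ry":0,"rz":0}
    - {"x":0,"y":0,"z":1,"rx":0,"ry":0,"rz":0}
    - {"x":0,"y":0,"z":1,"rx":0,"ry":0,"rz":0}

```text
t: 42.05
eef_pos: [0.4754, -0.3753, 0.0623]
orientation: [[0.995, 0.096, -0.0], [0.096, -0.995, 0.0], [-0.0, -0.001, -1.0]]
wrist_force: [-1.0, -0.5, -0.2]
opening: 0.0468
```

Request:
move_arm:
  moves:
    - {"x":0,"y":0,"z":0.6,"rx":0,"ry":0,"rz":0}
    - {"x":0,"y":0,"z":0.45,"rx":0,"ry":0,"rz":0}
    - {"x":0,"y":0,"z":0,"rx":0,"ry":0,"rz":0}

```text
t: 42.42
eef_pos: [0.4752, -0.3758, 0.031]
orientation: [[0.995, 0.095, -0.001], [0.095, -0.995, 0.001], [-0.001, -0.001, -1.0]]
wrist_force: [-0.7, -0.2, 0.1]
opening: 0.0469
```

Request:
move_arm:
  moves:
    - {"x":0,"y":0,"z":0,"rx":0,"ry":0,"rz":0}
    - {"x":0,"y":0,"z":0,"rx":0,"ry":0,"rz":0}
    - {"x":0,"y":0,"z":0,"rx":0,"ry":0,"rz":0}
    - {"x":0,"y":0,"z":0,"rx":0,"ry":0,"rz":0}
  gripper: -1
  grip_force: 20

```text
t: 42.92
eef_pos: [0.4759, -0.3767, 0.0325]
orientation: [[0.995, 0.095, 0.001], [0.095, -0.995, -0.001], [0.001, 0.001, -1.0]]
wrist_force: [0.4, 0.0, 1.5]
opening: 0.0156
```

Request:
move_arm:
  moves:
    - {"x":0,"y":0,"z":-0.5,"rx":0,"ry":0,"rz":0}
    - {"x":0,"y":0,"z":-1,"rx":0,"ry":0,"rz":0}
    - {"x":0,"y":0,"z":-1,"rx":0,"ry":0,"rz":0}
    - {"x":0,"y":0,"z":-1,"rx":0,"ry":0,"rz":0}
    - {"x":0,"y":0,"z":-1,"rx":0,"ry":0,"rz":0}

```text
t: 43.55
eef_pos: [0.4757, -0.3764, 0.1689]
orientation: [[0.995, 0.095, 0.001], [0.095, -0.995, -0.001], [0.001, 0.001, -1.0]]
wrist_force: [-0.3, 0.8, -0.7]
opening: 0.0157
```

Request:
move_arm:
  moves:
    - {"x":0,"y":0,"z":-1,"rx":0,"ry":0,"rz":0}
    - {"x":0,"y":0,"z":-1,"rx":0,"ry":0,"rz":0}
    - {"x":0,"y":0,"z":-1,"rx":0,"ry":0,"rz":0}
    - {"x":0,"y":0,"z":-1,"rx":0,"ry":0,"rz":0}
    - {"x":0,"y":0,"z":0,"rx":0,"ry":0,"rz":0}

```text
t: 44.18
eef_pos: [0.4769, -0.3776, 0.2911]
orientation: [[0.995, 0.095, 0.005], [0.095, -0.995, -0.006], [0.005, 0.006, -1.0]]
wrist_force: [-0.3, 0.6, 0.2]
opening: 0.0158
```

Request:
move_arm:
  moves:
    - {"x":0.209,"y":-0.995,"z":0,"rx":0,"ry":0,"rz":0}
    - {"x":0.209,"y":-0.995,"z":0,"rx":0,"ry":0,"rz":0}
    - {"x":0.209,"y":-0.995,"z":0,"rx":0,"ry":0,"rz":0}
    - {"x":0.209,"y":-0.995,"z":0,"rx":0,"ry":0,"rz":0}
    - {"x":0.209,"y":-0.995,"z":0,"rx":0,"ry":0,"rz":0}

```text
t: 44.8
eef_pos: [0.4919, -0.2233, 0.2851]
orientation: [[0.995, 0.095, -0.002], [0.095, -0.995, 0.002], [-0.002, -0.002, -1.0]]
wrist_force: [0.1, 0.2, -0.8]
opening: 0.0159
```

Request:
move_arm:
  moves:
    - {"x":0.209,"y":-0.995,"z":0,"rx":0,"ry":0,"rz":0}
    - {"x":0.209,"y":-0.995,"z":0,"rx":0,"ry":0,"rz":0}
    - {"x":0.209,"y":-0.995,"z":0,"rx":0,"ry":0,"rz":0}
    - {"x":0.209,"y":-0.995,"z":0,"rx":0,"ry":0,"rz":0}
    - {"x":0.209,"y":-0.995,"z":0,"rx":0,"ry":0,"rz":0}

```text
t: 45.42
eef_pos: [0.5087, -0.072, 0.2852]
orientation: [[0.995, 0.095, -0.003], [0.095, -0.995, 0.001], [-0.003, -0.001, -1.0]]
wrist_force: [0.3, 0.1, -0.3]
opening: 0.016
```

Request:
move_arm:
  moves:
    - {"x":0.209,"y":-0.995,"z":0,"rx":0,"ry":0,"rz":0}
    - {"x":0.209,"y":-0.995,"z":0,"rx":0,"ry":0,"rz":0}
    - {"x":0.209,"y":-0.995,"z":0,"rx":0,"ry":0,"rz":0}
    - {"x":0.209,"y":-0.995,"z":0,"rx":0,"ry":0,"rz":0}
    - {"x":0.209,"y":-0.995,"z":0,"rx":0,"ry":0,"rz":0}

```text
t: 46.05
eef_pos: [0.5257, 0.0793, 0.2852]
orientation: [[0.995, 0.095, -0.003], [0.095, -0.995, -0.0], [-0.003, -0.0, -1.0]]
wrist_force: [0.3, 0.3, -1.3]
opening: 0.0156
```

Request:
move_arm:
  moves:
    - {"x":0.209,"y":-0.995,"z":0,"rx":0,"ry":0,"rz":0}
    - {"x":0.209,"y":-0.995,"z":0,"rx":0,"ry":0,"rz":0}
    - {"x":0.209,"y":-0.995,"z":0,"rx":0,"ry":0,"rz":0}
    - {"x":0.209,"y":-0.995,"z":0,"rx":0,"ry":0,"rz":0}
    - {"x":0.209,"y":-0.995,"z":0,"rx":0,"ry":0,"rz":0}

```text
t: 46.68
eef_pos: [0.5427, 0.2306, 0.285]
orientation: [[0.995, 0.095, -0.003], [0.095, -0.995, -0.001], [-0.003, 0.001, -1.0]]
wrist_force: [-0.3, -0.1, 0.0]
opening: 0.016
```

Request:
move_arm:
  moves:
    - {"x":0.209,"y":-0.995,"z":0,"rx":0,"ry":0,"rz":0}
    - {"x":0,"y":0,"z":0,"rx":0,"ry":0,"rz":-0.081}
    - {"x":0,"y":0,"z":0,"rx":0,"ry":0,"rz":-0.081}
    - {"x":0,"y":0,"z":0,"rx":0,"ry":0,"rz":-0.081}
    - {"x":0,"y":0,"z":0,"rx":0,"ry":0,"rz":-0.081}

```text
t: 47.3
eef_pos: [0.5461, 0.2599, 0.2849]
orientation: [[0.711, 0.703, -0.003], [0.703, -0.711, -0.001], [-0.003, -0.001, -1.0]]
wrist_force: [0.7, -0.3, -0.6]
opening: 0.0157
```

Request:
move_arm:
  moves:
    - {"x":0,"y":0,"z":0,"rx":0,"ry":0,"rz":-0.081}
    - {"x":0,"y":0,"z":0,"rx":0,"ry":0,"rz":-0.081}
    - {"x":0,"y":0,"z":0,"rx":0,"ry":0,"rz":-0.081}
    - {"x":0,"y":0,"z":0,"rx":0,"ry":0,"rz":-0.081}
    - {"x":0,"y":0,"z":0,"rx":0,"ry":0,"rz":-0.081}

```text
t: 47.92
eef_pos: [0.5461, 0.2598, 0.2849]
orientation: [[-0.057, 0.998, -0.003], [0.998, 0.057, -0.001], [-0.001, -0.003, -1.0]]
wrist_force: [0.4, 0.1, -0.7]
opening: 0.0157
```

Request:
move_arm:
  moves:
    - {"x":0,"y":0,"z":0,"rx":0,"ry":0,"rz":0}

```text
t: 48.05
eef_pos: [0.5463, 0.2599, 0.2852]
orientation: [[-0.049, 0.999, -0.003], [0.999, 0.049, -0.001], [-0.001, -0.003, -1.0]]
wrist_force: [0.1, 0.8, -0.4]
opening: 0.0157
```

Request:
move_arm:
  moves:
    - {"x":0,"y":0.05,"z":1,"rx":0,"ry":0,"rz":0}
    - {"x":0,"y":0,"z":1,"rx":0,"ry":0,"rz":0}
    - {"x":0,"y":0,"z":1,"rx":0,"ry":0,"rz":0}
    - {"x":0,"y":0,"z":1,"rx":0,"ry":0,"rz":0}
    - {"x":0,"y":0,"z":1,"rx":0,"ry":0,"rz":0}

```text
t: 48.68
eef_pos: [0.5479, 0.26, 0.1351]
orientation: [[-0.048, 0.999, -0.001], [0.999, 0.048, -0.0], [-0.0, -0.001, -1.0]]
wrist_force: [0.2, -0.3, 0.5]
opening: 0.0161
```

Request:
move_arm:
  moves:
    - {"x":0,"y":0,"z":1,"rx":0,"ry":0,"rz":0}
    - {"x":0,"y":0,"z":0.6,"rx":0,"ry":0,"rz":0}
    - {"x":0,"y":0,"z":0,"rx":0,"ry":0,"rz":0}

```text
t: 49.05
eef_pos: [0.5471, 0.2597, 0.0869]
orientation: [[-0.05, 0.999, -0.004], [0.999, 0.05, -0.001], [-0.001, -0.004, -1.0]]
wrist_force: [-0.5, 0.1, -0.7]
opening: 0.0158
```

Request:
move_arm:
  moves:
    - {"x":0,"y":0,"z":0.35,"rx":0,"ry":0,"rz":0}
    - {"x":0,"y":0,"z":0.28,"rx":0,"ry":0,"rz":0}
    - {"x":0,"y":0,"z":0,"rx":0,"ry":0,"rz":0}

```text
t: 49.42
eef_pos: [0.5482, 0.2601, 0.0694]
orientation: [[-0.051, 0.999, -0.001], [0.999, 0.051, -0.0], [-0.0, -0.001, -1.0]]
wrist_force: [-0.1, -0.1, 0.0]
opening: 0.0158
```

Request:
move_arm:
  moves:
    - {"x":0,"y":0,"z":0,"rx":0,"ry":0,"rz":0}
    - {"x":0,"y":0,"z":0,"rx":0,"ry":0,"rz":0}
    - {"x":0,"y":0,"z":0,"rx":0,"ry":0,"rz":0}
    - {"x":0,"y":0,"z":-0.7,"rx":0,"ry":0,"rz":0}
    - {"x":0,"y":0,"z":-1,"rx":0,"ry":0,"rz":0}
  gripper: -0.36

```text
t: 50.05
eef_pos: [0.5476, 0.2599, 0.1204]
orientation: [[-0.051, 0.999, -0.003], [0.999, 0.051, -0.001], [-0.001, -0.003, -1.0]]
wrist_force: [0.2, -0.9, -0.0]
opening: 0.0302
```

Request:
move_arm:
  moves:
    - {"x":0,"y":0,"z":-1,"rx":0,"ry":0,"rz":0}
    - {"x":0,"y":0,"z":-1,"rx":0,"ry":0,"rz":0}
    - {"x":0,"y":0,"z":-1,"rx":0,"ry":0,"rz":0}
    - {"x":0,"y":0,"z":-1,"rx":0,"ry":0,"rz":0}
    - {"x":0,"y":0,"z":-1,"rx":0,"ry":0,"rz":0}

```text
t: 50.68
eef_pos: [0.5485, 0.2602, 0.2721]
orientation: [[-0.051, 0.999, 0.0], [0.999, 0.051, 0.0], [0.0, 0.0, -1.0]]
wrist_force: [-1.0, -0.5, 0.3]
opening: 0.0301
```

Request:
move_arm:
  moves:
    - {"x":-1,"y":0,"z":0,"rx":0,"ry":0,"rz":0}
    - {"x":-1,"y":0,"z":0,"rx":0,"ry":0,"rz":0}
    - {"x":-0.7,"y":0,"z":0,"rx":0,"ry":0,"rz":0}
    - {"x":0,"y":0,"z":0,"rx":0,"ry":0,"rz":0}
    - {"x":0,"y":0,"z":0,"rx":0,"ry":0,"rz":0}

```text
t: 51.3
eef_pos: [0.5527, 0.1799, 0.2709]
orientation: [[-0.051, 0.999, -0.0], [0.999, 0.051, 0.001], [0.001, -0.0, -1.0]]
wrist_force: [-0.6, -0.2, 0.5]
opening: 0.0302
```

Run:
```python
from h import *
s=bot.read_state();print(s["t"],s["eef_pos"],s["orientation"][:,0])
d=snap("side");pens(d)
d=snap("wrist");pens(d)
cv2.imwrite("pics/w7.png",cv2.resize(cv2.cvtColor(d["img"],cv2.COLOR_RGB2BGR),(640,480),interpolation=cv2.INTER_CUBIC))
```

```text
51.3 [0.55270672 0.17985453 0.27091127] [-5.13379870e-02  9.98681106e-01  6.78372722e-04]
red px [174.  99.] ctr [0.6145 0.7137] size [0.1715 0.2112] dir -78.7 z [0.0428 0.0447 0.0488]
red px [256. 211.] ctr [ 0.5699 -0.0334] size [0.1229 0.2418] dir -39.4 z [0.0609 0.0649 0.0697]
red px [223. 304.] ctr [ 0.3111 -0.2797] size [0.0203 0.0954] dir -46.3 z [0.0194 0.0217 0.0244]
red px [326. 367.] ctr [ 0.462  -0.5893] size [0.0897 0.0184] dir 47.8 z [0.0211 0.0227 0.0259]
orange px [205. 165.] ctr [0.5467 0.2771] size [0.2508 0.1201] dir 42.2 z [0.0415 0.0458 0.0531]
orange px [228. 162.] ctr [0.5886 0.2139] size [0.0481 0.0673] dir -77.7 z [0.0453 0.049  0.055 ]
orange px [311. 324.] ctr [ 0.5094 -0.4669] size [0.0197 0.2225] dir -5.0 z [0.015  0.0169 0.0201]
red px [256. 101.] ctr [0.5501 0.2572] size [0.0142 0.0774] dir -87.2 z [0.0493 0.0507 0.0521]
red px [187. 101.] ctr [0.4764 0.2546] size [0.0013 0.0486] dir -87.1 z [0.0639 0.0669 0.0695]
red px [370. 100.] ctr [0.6688 0.2649] size [0.0011 0.0488] dir -86.6 z [0.0637 0.0664 0.0696]
red px [368. 233.] ctr [0.6899 0.1143] size [0.0218 0.001 ] dir 3.7 z [0.0619 0.0656 0.0692]
orange px [301. 103.] ctr [0.5993 0.2587] size [0.016  0.0776] dir -88.0 z [0.0489 0.0507 0.0522]
```

View pics/w7.png

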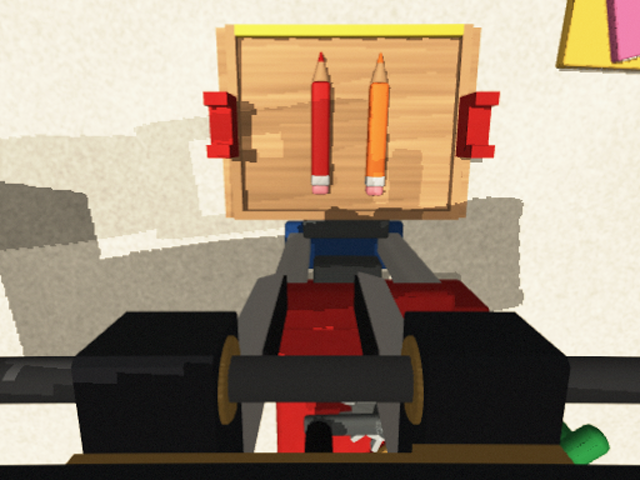

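Request:
move_arm:
  moves:
    - {"x":-0.992,"y":-0.183,"z":0,"rx":0,"ry":0,"rz":0}
    - {"x":-0.992,"y":-0.183,"z":0,"rx":0,"ry":0,"rz":0}
    - {"x":-0.992,"y":-0.183,"z":0,"rx":0,"ry":0,"rz":0}
    - {"x":-0.992,"y":-0.183,"z":0,"rx":0,"ry":0,"rz":0}
    - {"x":-0.992,"y":-0.183,"z":0,"rx":0,"ry":0,"rz":0}
  gripper: 0

```text
t: 52.02
eef_pos: [0.5329, 0.0293, 0.2709]
orientation: [[-0.053, 0.999, 0.0], [0.999, 0.053, 0.0], [0.0, 0.0, -1.0]]
wrist_force: [0.1, -0.1, -0.3]
opening: 0.0468
```

Request:
move_arm:
  moves:
    - {"x":-0.992,"y":-0.183,"z":0,"rx":0,"ry":0,"rz":0}
    - {"x":-0.992,"y":-0.183,"z":0,"rx":0,"ry":0,"rz":0}
    - {"x":-0.992,"y":-0.183,"z":0,"rx":0,"ry":0,"rz":0}
    - {"x":-0.992,"y":-0.183,"z":0,"rx":0,"ry":0,"rz":0}
    - {"x":-0.992,"y":-0.183,"z":0,"rx":0,"ry":0,"rz":0}

```text
t: 52.65
eef_pos: [0.5134, -0.1209, 0.271]
orientation: [[-0.053, 0.999, 0.0], [0.999, 0.053, 0.0], [0.0, 0.0, -1.0]]
wrist_force: [-0.4, -0.0, -0.1]
opening: 0.0471
```

Request:
move_arm:
  moves:
    - {"x":-0.992,"y":-0.183,"z":0,"rx":0,"ry":0,"rz":0}
    - {"x":-0.992,"y":-0.183,"z":0,"rx":0,"ry":0,"rz":0}
    - {"x":-0.992,"y":-0.183,"z":0,"rx":0,"ry":0,"rz":0}
    - {"x":-0.992,"y":-0.183,"z":0,"rx":0,"ry":0,"rz":0}
    - {"x":-0.992,"y":-0.183,"z":0,"rx":0,"ry":0,"rz":0}

```text
t: 53.28
eef_pos: [0.4938, -0.271, 0.2709]
orientation: [[-0.053, 0.999, 0.0], [0.999, 0.053, 0.0], [0.0, 0.0, -1.0]]
wrist_force: [-0.0, 0.2, -0.6]
opening: 0.047
```

Request:
move_arm:
  moves:
    - {"x":-0.992,"y":-0.183,"z":0,"rx":0,"ry":0,"rz":0}
    - {"x":-0.992,"y":-0.183,"z":0,"rx":0,"ry":0,"rz":0}
    - {"x":-0.992,"y":-0.183,"z":0,"rx":0,"ry":0,"rz":0}
    - {"x":-0.992,"y":-0.183,"z":0,"rx":0,"ry":0,"rz":0}
    - {"x":-0.992,"y":-0.183,"z":0,"rx":0,"ry":0,"rz":0}

```text
t: 53.9
eef_pos: [0.4743, -0.421, 0.2708]
orientation: [[-0.053, 0.999, 0.0], [0.999, 0.053, 0.0], [0.0, 0.0, -1.0]]
wrist_force: [-0.3, -0.2, 0.3]
opening: 0.0465
```

Request:
move_arm:
  moves:
    - {"x":0,"y":0,"z":0,"rx":0,"ry":0,"rz":0.0816}
    - {"x":0,"y":0,"z":0,"rx":0,"ry":0,"rz":0.0816}
    - {"x":0,"y":0,"z":0,"rx":0,"ry":0,"rz":0.0816}
    - {"x":0,"y":0,"z":0,"rx":0,"ry":0,"rz":0.0816}
    - {"x":0,"y":0,"z":0,"rx":0,"ry":0,"rz":0.0816}

```text
t: 54.52
eef_pos: [0.4744, -0.42, 0.2707]
orientation: [[0.723, 0.691, 0.0], [0.691, -0.723, 0.0], [0.0, -0.0, -1.0]]
wrist_force: [0.9, 0.2, 0.5]
opening: 0.047
```

Request:
move_arm:
  moves:
    - {"x":0,"y":0,"z":0,"rx":0,"ry":0,"rz":0.0816}
    - {"x":0,"y":0,"z":0,"rx":0,"ry":0,"rz":0.0816}
    - {"x":0,"y":0,"z":0,"rx":0,"ry":0,"rz":0.0816}
    - {"x":0,"y":0,"z":0,"rx":0,"ry":0,"rz":0.0816}
    - {"x":0,"y":0,"z":0,"rx":0,"ry":0,"rz":0.0816}

```text
t: 55.15
eef_pos: [0.4744, -0.42, 0.2707]
orientation: [[0.996, -0.091, 0.0], [-0.091, -0.996, 0.0], [-0.0, -0.0, -1.0]]
wrist_force: [-0.3, -0.1, 0.2]
opening: 0.0466
```

Request:
move_arm:
  moves:
    - {"x":0,"y":0,"z":0,"rx":0,"ry":0,"rz":0}
    - {"x":0,"y":0,"z":0,"rx":0,"ry":0,"rz":0}

```text
t: 55.4
eef_pos: [0.474, -0.4204, 0.2708]
orientation: [[0.996, -0.084, -0.0], [-0.084, -0.996, 0.0], [-0.0, -0.0, -1.0]]
wrist_force: [0.2, -0.4, 0.6]
opening: 0.0466
```

Run:
```python
from h import *
s=bot.read_state();print(s["t"],s["eef_pos"],s["orientation"][:,0])
d=snap("wrist");P=cloud(d);Z=P[...,2];S=cv2.cvtColor(d["img"],cv2.COLOR_RGB2HSV).astype(int)
m=((S[...,0]>8)&(S[...,0]<28)&(S[...,1]>110)&(Z>.008)&(Z<.02)).astype(np.uint8)
k,L,st,c=cv2.connectedComponentsWithStats(m)
for i in range(1,k):
    if st[i,4]>300:
        q=P[L==i];q=q[q[:,2]>.0115];r=cv2.minAreaRect(q[:,:2].astype(np.float32));print(c[i],st[i],np.array(r[0]),r[1],r[2],np.median(q[:,2]))
        print(cv2.boxPoints(r))
cv2.imwrite("pics/w8.png",cv2.resize(cv2.cvtColor(d["img"],cv2.COLOR_RGB2BGR),(640,480),interpolation=cv2.INTER_CUBIC))
```

```text
55.4 [ 0.47401314 -0.42035115  0.27081544] [ 9.96488436e-01 -8.37304769e-02 -6.66573527e-05]
[290.22737493 127.24283305] [ 279   30   25  201 3558] [ 0.51002663 -0.4648594 ] (0.02155335433781147, 0.2383493334054947) 84.8252944946289 0.014853076332692422
[[ 0.39036572 -0.46484345]
 [ 0.6277436  -0.48634088]
 [ 0.62968755 -0.46487534]
 [ 0.39230967 -0.4433779 ]]
```

View pics/w8.png

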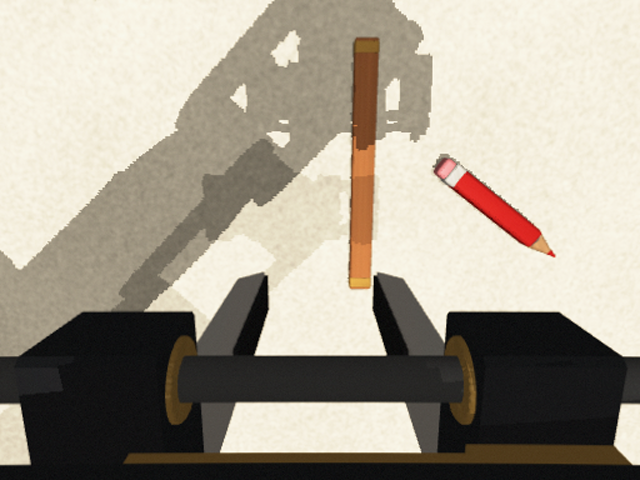

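Request:
move_arm:
  moves:
    - {"x":0.66,"y":0.69,"z":0,"rx":0,"ry":0,"rz":0.003}
    - {"x":0.66,"y":0.69,"z":0,"rx":0,"ry":0,"rz":0}
    - {"x":0,"y":0,"z":1,"rx":0,"ry":0,"rz":0}
    - {"x":0,"y":0,"z":1,"rx":0,"ry":0,"rz":0}
    - {"x":0,"y":0,"z":1,"rx":0,"ry":0,"rz":0}

```text
t: 56.08
eef_pos: [0.5094, -0.4655, 0.18]
orientation: [[0.996, -0.092, 0.0], [-0.092, -0.996, -0.0], [0.0, -0.0, -1.0]]
wrist_force: [-0.2, 0.9, 0.3]
opening: 0.0472
```

Request:
move_arm:
  moves:
    - {"x":0,"y":0,"z":1,"rx":0,"ry":0,"rz":0}
    - {"x":0,"y":0,"z":1,"rx":0,"ry":0,"rz":0}
    - {"x":0,"y":0,"z":1,"rx":0,"ry":0,"rz":0}
    - {"x":0,"y":0,"z":1,"rx":0,"ry":0,"rz":0}
    - {"x":0,"y":0,"z":0.5,"rx":0,"ry":0,"rz":0}

```text
t: 56.7
eef_pos: [0.5085, -0.4644, 0.0436]
orientation: [[0.996, -0.092, -0.002], [-0.092, -0.996, 0.003], [-0.002, -0.002, -1.0]]
wrist_force: [-0.0, -0.1, 0.1]
opening: 0.0468
```

Request:
move_arm:
  moves:
    - {"x":0,"y":0,"z":0,"rx":0,"ry":0,"rz":0}
    - {"x":0,"y":0,"z":0,"rx":0,"ry":0,"rz":0}

```text
t: 56.95
eef_pos: [0.5101, -0.4664, 0.0475]
orientation: [[0.996, -0.093, 0.002], [-0.093, -0.996, -0.002], [0.002, 0.002, -1.0]]
wrist_force: [0.2, 0.1, 0.4]
opening: 0.0469
```

Request:
move_arm:
  moves:
    - {"x":0,"y":0,"z":0.4,"rx":0,"ry":0,"rz":0}
    - {"x":0,"y":0,"z":0.24,"rx":0,"ry":0,"rz":0}
    - {"x":0,"y":0,"z":0,"rx":0,"ry":0,"rz":0}

```text
t: 57.32
eef_pos: [0.509, -0.4652, 0.026]
orientation: [[0.996, -0.093, -0.001], [-0.093, -0.996, 0.001], [-0.001, -0.001, -1.0]]
wrist_force: [-0.0, 0.0, -0.9]
opening: 0.0472
```

Request:
move_arm:
  moves:
    - {"x":0,"y":0,"z":0,"rx":0,"ry":0,"rz":0}
    - {"x":0,"y":0,"z":0,"rx":0,"ry":0,"rz":0}
    - {"x":0,"y":0,"z":0,"rx":0,"ry":0,"rz":0}
    - {"x":0,"y":0,"z":0,"rx":0,"ry":0,"rz":0}
  gripper: -1
  grip_force: 35

```text
t: 57.82
eef_pos: [0.5094, -0.4655, 0.0269]
orientation: [[0.996, -0.093, 0.0], [-0.093, -0.996, 0.0], [0.0, -0.0, -1.0]]
wrist_force: [0.1, 1.0, -0.3]
opening: 0.0221
```

Request:
move_arm:
  moves:
    - {"x":0,"y":0,"z":-0.5,"rx":0,"ry":0,"rz":0}
    - {"x":0,"y":0,"z":-1,"rx":0,"ry":0,"rz":0}
    - {"x":0,"y":0,"z":-1,"rx":0,"ry":0,"rz":0}
    - {"x":0,"y":0,"z":-1,"rx":0,"ry":0,"rz":0}
    - {"x":0,"y":0,"z":-1,"rx":0,"ry":0,"rz":0}

```text
t: 58.45
eef_pos: [0.5093, -0.4656, 0.1637]
orientation: [[0.996, -0.093, 0.0], [-0.093, -0.996, -0.001], [0.001, 0.001, -1.0]]
wrist_force: [-0.1, -0.1, -0.8]
opening: 0.0216
```

Request:
move_arm:
  moves:
    - {"x":0,"y":0,"z":-1,"rx":0,"ry":0,"rz":0}
    - {"x":0,"y":0,"z":-1,"rx":0,"ry":0,"rz":0}
    - {"x":0,"y":0,"z":-1,"rx":0,"ry":0,"rz":0}
    - {"x":0,"y":0,"z":-1,"rx":0,"ry":0,"rz":0}
    - {"x":0,"y":0,"z":-0.5,"rx":0,"ry":0,"rz":0}

```text
t: 59.08
eef_pos: [0.5098, -0.4661, 0.3001]
orientation: [[0.996, -0.093, 0.003], [-0.093, -0.996, -0.003], [0.003, 0.003, -1.0]]
wrist_force: [-0.7, 0.5, -1.2]
opening: 0.0217
```

Request:
move_arm:
  moves:
    - {"x":0,"y":0,"z":0,"rx":0,"ry":0,"rz":-0.069}
    - {"x":0.135,"y":-0.962,"z":0,"rx":0,"ry":0,"rz":0}
    - {"x":0.135,"y":-0.962,"z":0,"rx":0,"ry":0,"rz":0}
    - {"x":0.135,"y":-0.962,"z":0,"rx":0,"ry":0,"rz":0}
    - {"x":0.135,"y":-0.962,"z":0,"rx":0,"ry":0,"rz":0}

```text
t: 59.7
eef_pos: [0.5192, -0.3482, 0.2962]
orientation: [[0.999, 0.051, -0.001], [0.051, -0.999, 0.001], [-0.001, -0.001, -1.0]]
wrist_force: [0.6, 0.3, -1.3]
opening: 0.0217
```

Request:
move_arm:
  moves:
    - {"x":0.135,"y":-0.962,"z":0,"rx":0,"ry":0,"rz":0}
    - {"x":0.135,"y":-0.962,"z":0,"rx":0,"ry":0,"rz":0}
    - {"x":0.135,"y":-0.962,"z":0,"rx":0,"ry":0,"rz":0}
    - {"x":0.135,"y":-0.962,"z":0,"rx":0,"ry":0,"rz":0}
    - {"x":0.135,"y":-0.962,"z":0,"rx":0,"ry":0,"rz":0}

```text
t: 60.32
eef_pos: [0.532, -0.2031, 0.2964]
orientation: [[0.999, 0.051, -0.001], [0.051, -0.999, 0.001], [-0.001, -0.001, -1.0]]
wrist_force: [1.0, 0.3, -1.5]
opening: 0.0216
```

Request:
move_arm:
  moves:
    - {"x":0.135,"y":-0.962,"z":0,"rx":0,"ry":0,"rz":0}
    - {"x":0.135,"y":-0.962,"z":0,"rx":0,"ry":0,"rz":0}
    - {"x":0.135,"y":-0.962,"z":0,"rx":0,"ry":0,"rz":0}
    - {"x":0.135,"y":-0.962,"z":0,"rx":0,"ry":0,"rz":0}
    - {"x":0.135,"y":-0.962,"z":0,"rx":0,"ry":0,"rz":0}

```text
t: 60.95
eef_pos: [0.5448, -0.058, 0.2964]
orientation: [[0.999, 0.051, -0.001], [0.051, -0.999, 0.0], [-0.001, -0.0, -1.0]]
wrist_force: [-0.0, -0.2, -1.1]
opening: 0.0217
```

Request:
move_arm:
  moves:
    - {"x":0.135,"y":-0.962,"z":0,"rx":0,"ry":0,"rz":0}
    - {"x":0.135,"y":-0.962,"z":0,"rx":0,"ry":0,"rz":0}
    - {"x":0.135,"y":-0.962,"z":0,"rx":0,"ry":0,"rz":0}
    - {"x":0.135,"y":-0.962,"z":0,"rx":0,"ry":0,"rz":0}
    - {"x":0.135,"y":-0.962,"z":0,"rx":0,"ry":0,"rz":0}

```text
t: 61.58
eef_pos: [0.5576, 0.087, 0.2964]
orientation: [[0.999, 0.051, -0.001], [0.051, -0.999, -0.0], [-0.001, 0.0, -1.0]]
wrist_force: [0.1, -0.5, -1.8]
opening: 0.0216
```

Request:
move_arm:
  moves:
    - {"x":0.135,"y":-0.962,"z":0,"rx":0,"ry":0,"rz":0}
    - {"x":0.135,"y":-0.962,"z":0,"rx":0,"ry":0,"rz":0}
    - {"x":0.135,"y":-0.962,"z":0,"rx":0,"ry":0,"rz":0}
    - {"x":0.135,"y":-0.962,"z":0,"rx":0,"ry":0,"rz":0}
    - {"x":0.135,"y":-0.962,"z":0,"rx":0,"ry":0,"rz":0}

```text
t: 62.2
eef_pos: [0.5704, 0.232, 0.2963]
orientation: [[0.999, 0.051, -0.001], [0.051, -0.999, -0.0], [-0.001, 0.0, -1.0]]
wrist_force: [0.5, 0.3, -2.1]
opening: 0.0213
```

Request:
move_arm:
  moves:
    - {"x":0.135,"y":-0.962,"z":0,"rx":0,"ry":0,"rz":0}
    - {"x":0,"y":0,"z":0,"rx":0,"ry":0,"rz":0}
    - {"x":0,"y":0,"z":0,"rx":0,"ry":0,"rz":0}

```text
t: 62.58
eef_pos: [0.5731, 0.2596, 0.2963]
orientation: [[0.999, 0.051, -0.001], [0.051, -0.999, -0.001], [-0.001, 0.001, -1.0]]
wrist_force: [0.2, 0.1, -2.3]
opening: 0.0214
```

Run:
```python
from h import *
s=bot.read_state();print(s["t"],s["eef_pos"],s["orientation"],s["joint_positions"],s["opening"])
d=snap("wrist");P=cloud(d);Z=P[...,2];S=cv2.cvtColor(d["img"],cv2.COLOR_RGB2HSV).astype(int)
m=((S[...,0]>8)&(S[...,0]<28)&(S[...,1]>110)&(Z>.25)&(Z<.31)).astype(np.uint8)
q=P[m>0];q=q[(abs(q[:,0]-.573)<.15)&(abs(q[:,1]-.26)<.03)]
r=cv2.minAreaRect(q[:,:2].astype(np.float32));print(len(q),r,np.median(q[:,2]));print(cv2.boxPoints(r))
e=q[q[:,0]>q[:,0].max()-.02];print("far end",e.mean(0),q[:,0].max(),q[:,0].min())
cv2.imwrite("pics/w9.png",cv2.resize(cv2.cvtColor(d["img"],cv2.COLOR_RGB2BGR),(640,480),interpolation=cv2.INTER_CUBIC))
```

```text
62.575 [0.57311296 0.25959952 0.29631908] [[ 9.98686202e-01  5.12341699e-02 -9.63932576e-04]
 [ 5.12331861e-02 -9.98686198e-01 -1.01900644e-03]
 [-1.01487411e-03  9.68282330e-04 -9.99999016e-01]] [ 1.65146162e+01  1.61505243e+01  7.52853300e+01 -4.02882258e-02
  8.86336934e+01  1.03578841e+02] 0.021377535706688773
13930 ((0.594868540763855, 0.2555544674396515), (0.18997949361801147, 0.036004841327667236), 4.591434955596924) 0.28420722777828933
[[0.49874252 0.2658952 ]
 [0.50162476 0.23000589]
 [0.69099456 0.24521375]
 [0.6881123  0.28110304]]
far end [0.67935255 0.26480054 0.2843737 ] 0.6893566940866587 0.49874251098482847
```

View pics/w9.png

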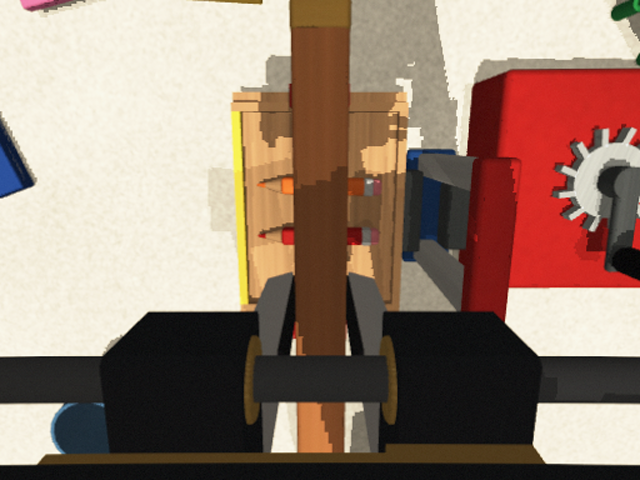

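Request:
move_arm:
  moves:
    - {"x":0,"y":0,"z":1,"rx":0,"ry":0,"rz":0}
    - {"x":0,"y":0,"z":1,"rx":0,"ry":0,"rz":0}
    - {"x":0,"y":0,"z":1,"rx":0,"ry":0,"rz":0}
    - {"x":0,"y":0,"z":1,"rx":0,"ry":0,"rz":0}
    - {"x":0,"y":0,"z":1,"rx":0,"ry":0,"rz":0}

```text
t: 63.25
eef_pos: [0.5736, 0.2589, 0.1461]
orientation: [[0.999, 0.05, 0.0], [0.05, -0.999, -0.0], [0.0, 0.0, -1.0]]
wrist_force: [-0.7, 0.2, -0.7]
opening: 0.0216
```

Request:
move_arm:
  moves:
    - {"x":0,"y":0,"z":0,"rx":0,"ry":0,"rz":0}
    - {"x":0,"y":0,"z":0,"rx":0,"ry":0,"rz":0}

```text
t: 63.5
eef_pos: [0.5743, 0.2598, 0.1481]
orientation: [[0.999, 0.05, 0.002], [0.05, -0.999, 0.0], [0.002, -0.0, -1.0]]
wrist_force: [0.6, -0.1, -0.2]
opening: 0.0215
```

Run:
```python
from h import *
s=bot.read_state();print(s["t"],s["eef_pos"],s["orientation"][:,0])
d=snap("wrist");P=cloud(d);Z=P[...,2];S=cv2.cvtColor(d["img"],cv2.COLOR_RGB2HSV).astype(int)
zt=s["eef_pos"][2]-.013
m=((S[...,0]>8)&(S[...,0]<28)&(S[...,1]>110)&(abs(Z-zt)<.006))
q=P[m];q=q[(abs(q[:,0]-.573)<.15)&(abs(q[:,1]-.26)<.03)]
r=cv2.minAreaRect(q[:,:2].astype(np.float32));print(len(q),r,np.median(q[:,2]));print(cv2.boxPoints(r))
for a in(.65,.66,.67,.68,.69):
    e=q[abs(q[:,0]-a)<.004]
    if len(e): print(a,e[:,1].min(),e[:,1].max(),e[:,2].mean())
cv2.imwrite("pics/w10.png",cv2.resize(cv2.cvtColor(d["img"],cv2.COLOR_RGB2BGR),(640,480),interpolation=cv2.INTER_CUBIC))
```

```text
63.5 [0.57434811 0.2598271  0.14810369] [0.99872507 0.05044631 0.00184776]
13979 ((0.5951981544494629, 0.2606823146343231), (0.1904808133840561, 0.022462062537670135), 2.86287260055542) 0.13608977611119938
[[0.49951568 0.26714247]
 [0.50063753 0.24470845]
 [0.69088066 0.25422215]
 [0.6897588  0.27665618]]
0.65 0.25234954953449135 0.27417742612177765 0.13617381066622025
0.66 0.25274670025865653 0.2750347096246225 0.1362176270357517
0.67 0.25345381104194475 0.27533506197643776 0.13623885526068205
0.68 0.25416788480277647 0.2761134753278581 0.1363531526284417
0.69 0.2544583400039937 0.2762824037897886 0.13668046351107524
```

View pics/w10.png

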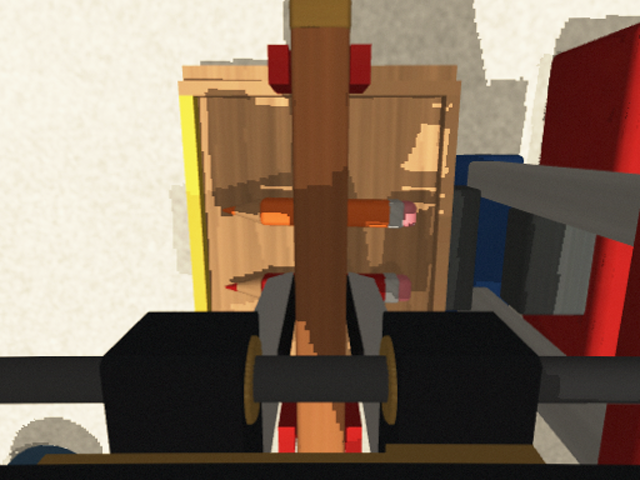

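Request:
move_arm:
  moves:
    - {"x":0,"y":0,"z":0.6,"rx":0,"ry":0,"rz":0}
    - {"x":0,"y":0,"z":0.4,"rx":0,"ry":0,"rz":0}
    - {"x":0,"y":0,"z":0.3,"rx":0,"ry":0,"rz":0}
    - {"x":0,"y":0,"z":0,"rx":0,"ry":0,"rz":0}
    - {"x":0,"y":0,"z":0,"rx":0,"ry":0,"rz":0}

```text
t: 64.18
eef_pos: [0.5737, 0.2604, 0.1079]
orientation: [[0.999, 0.051, 0.0], [0.051, -0.999, 0.0], [0.0, -0.0, -1.0]]
wrist_force: [0.7, 0.5, -1.2]
opening: 0.0218
```

Request:
move_arm:
  moves:
    - {"x":0,"y":0,"z":0.15,"rx":0,"ry":0,"rz":0}
    - {"x":0,"y":0,"z":0.15,"rx":0,"ry":0,"rz":0}
    - {"x":0,"y":0,"z":0,"rx":0,"ry":0,"rz":0}
    - {"x":0,"y":0,"z":0,"rx":0,"ry":0,"rz":0}

```text
t: 64.68
eef_pos: [0.5734, 0.2602, 0.0987]
orientation: [[0.999, 0.051, 0.0], [0.051, -0.999, -0.0], [-0.0, 0.0, -1.0]]
wrist_force: [-0.5, -0.4, -1.7]
opening: 0.0216
```

Request:
move_arm:
  moves:
    - {"x":0,"y":0,"z":0.04,"rx":0,"ry":0,"rz":0}
    - {"x":0,"y":0,"z":0,"rx":0,"ry":0,"rz":0}

```text
t: 64.92
eef_pos: [0.5734, 0.2602, 0.0975]
orientation: [[0.999, 0.051, 0.0], [0.051, -0.999, -0.0], [0.0, 0.0, -1.0]]
wrist_force: [-0.6, -1.0, -1.1]
opening: 0.0217
```

Request:
move_arm:
  moves:
    - {"x":0,"y":0,"z":0,"rx":0,"ry":0,"rz":0}
    - {"x":0,"y":0,"z":0,"rx":0,"ry":0,"rz":0}
    - {"x":0,"y":0,"z":0,"rx":0,"ry":0,"rz":0}
    - {"x":0,"y":0,"z":-0.6,"rx":0,"ry":0,"rz":0}
    - {"x":0,"y":0,"z":-1,"rx":0,"ry":0,"rz":0}
  gripper: -0.2

```text
t: 65.55
eef_pos: [0.5727, 0.26, 0.1458]
orientation: [[0.999, 0.051, -0.002], [0.051, -0.999, -0.001], [-0.002, 0.001, -1.0]]
wrist_force: [-0.1, 0.2, -0.1]
opening: 0.0376
```

Request:
move_arm:
  moves:
    - {"x":0,"y":0,"z":-1,"rx":0,"ry":0,"rz":0}
    - {"x":0,"y":0,"z":-1,"rx":0,"ry":0,"rz":0}
    - {"x":0,"y":0,"z":-1,"rx":0,"ry":0,"rz":0}
    - {"x":0,"y":0,"z":-1,"rx":0,"ry":0,"rz":0}
    - {"x":0,"y":0,"z":-1,"rx":0,"ry":0,"rz":0}

```text
t: 66.18
eef_pos: [0.5735, 0.2602, 0.2983]
orientation: [[0.999, 0.051, 0.002], [0.051, -0.999, 0.001], [0.002, -0.0, -1.0]]
wrist_force: [0.7, 0.2, 1.0]
opening: 0.0376
```

Request:
move_arm:
  moves:
    - {"x":-1,"y":0,"z":-1,"rx":0,"ry":0,"rz":0}
    - {"x":-1,"y":0,"z":-1,"rx":0,"ry":0,"rz":0}
    - {"x":-1,"y":0,"z":0,"rx":0,"ry":0,"rz":0}
    - {"x":0,"y":0,"z":0,"rx":0,"ry":0,"rz":0}
    - {"x":0,"y":0,"z":0,"rx":0,"ry":0,"rz":0}

```text
t: 66.8
eef_pos: [0.484, 0.2556, 0.3561]
orientation: [[0.999, 0.051, 0.001], [0.051, -0.999, 0.0], [0.001, -0.0, -1.0]]
wrist_force: [-0.6, 0.1, 0.0]
opening: 0.0375
```

Run:
```python
from h import *
s=bot.read_state();print(s["t"],s["eef_pos"],s["wrist_force"])
for n in("side","wrist"):
    d=snap(n);P=cloud(d);Z=P[...,2];S=cv2.cvtColor(d["img"],cv2.COLOR_RGB2HSV).astype(int)
    m=(S[...,0]>8)&(S[...,0]<28)&(S[...,1]>90)&(Z>.077)&(Z<.095)
    q=P[m];q=q[(abs(q[:,0]-.573)<.16)&(abs(q[:,1]-.26)<.04)]
    r=cv2.minAreaRect(q[:,:2].astype(np.float32));v=np.array(r[0])-C
    print(n,len(q),r,"hoist xy",v@XH,v@YH,"z",np.percentile(q[:,2],[5,50,95]))
    pens(d)
d=load("side");im=cv2.cvtColor(d["img"],cv2.COLOR_RGB2BGR)
a=cv2.resize(im[110:240,165:300],(520,500),interpolation=cv2.INTER_CUBIC)
d=load("wrist");b=cv2.resize(cv2.cvtColor(d["img"],cv2.COLOR_RGB2BGR),(280,210))
c=np.zeros((500,800,3),np.uint8);c[:,:520]=a;c[:210,520:]=b
cv2.imwrite("pics/fin.png",c)
```

```text
66.8 [0.48400974 0.25556953 0.35613897] [-0.56750408  0.06834327  0.02297118]
side 208 ((0.5697284936904907, 0.26421430706977844), (0.2363988161087036, 0.037853047251701355), 2.8115475177764893) hoist xy -0.0030465179409265063 0.004379506819868076 z [0.07896614 0.08634014 0.09041158]
red px [169. 101.] ctr [0.571 0.716] size [0.2339 0.1196] dir 81.8 z [0.0425 0.0446 0.0484]
red px [256. 211.] ctr [ 0.567  -0.0293] size [0.1236 0.247 ] dir -41.5 z [0.0605 0.0645 0.0689]
red px [223. 304.] ctr [ 0.3103 -0.2787] size [0.0188 0.0915] dir -47.1 z [0.0208 0.0226 0.0251]
red px [326. 367.] ctr [ 0.4623 -0.5898] size [0.0909 0.0185] dir 47.2 z [0.021  0.023  0.0257]
orange px [203. 174.] ctr [0.5001 0.2236] size [0.1112 0.0701] dir 85.3 z [0.042  0.0456 0.0505]
wrist 3414 ((0.5663462281227112, 0.2593778669834137), (0.22397087514400482, 0.036369021981954575), 7.117634296417236) hoist xy -0.006676994153428032 -0.000273269761180889 z [0.08322718 0.08483769 0.0862768 ]
red px [376.  10.] ctr [0.6799 0.1129] size [0.0018 0.0232] dir -1.0 z [0.0611 0.0651 0.0696]
red px [ 3. 84.] ctr [0.5686 0.6014] size [0.0209 0.0035] dir 8.1 z [0.0325 0.0353 0.039 ]
red px [238. 115.] ctr [0.549  0.2827] size [0.0143 0.0243] dir -87.0 z [0.0488 0.0506 0.0522]
red px [276. 115.] ctr [0.5504 0.2318] size [0.0143 0.027 ] dir -87.0 z [0.049  0.0508 0.0522]
orange px [239.  76.] ctr [0.5976 0.2858] size [0.015 0.026] dir -87.0 z [0.0488 0.0507 0.0521]
orange px [277.  77.] ctr [0.5998 0.234 ] size [0.0294 0.0154] dir 89.4 z [0.0491 0.0508 0.0524]
```

Run:
```python
from h import *
d=load("wrist");P=cloud(d);Z=P[...,2];S=cv2.cvtColor(d["img"],cv2.COLOR_RGB2HSV).astype(int)
m=((S[...,0]>8)&(S[...,0]<28)&(S[...,1]>90)&(Z>.08)&(Z<.09)&(abs(P[...,1]-.26)<.04)).astype(np.uint8)
m=cv2.morphologyEx(m,cv2.MORPH_OPEN,np.ones((5,5)))
q=P[m>0]-np.r_[C,.034];x=q[:,:2]@XH;y=q[:,:2]@YH
print("x range",x.min(),x.max())
for a in np.arange(-.12,.12,.02):
    k=(x>=a)&(x<a+.02)
    if k.sum()>20: print(round(a+.01,2),k.sum(),np.percentile(y[k],[2,98]).round(4),np.median(q[k,2]).round(4))
n=snap("wrist");Q=cloud(n)
# lever/crank/dragon: mean positions vs. start from the side camera
b=snap("side");P=cloud(b);H=cv2.cvtColor(b["img"],cv2.COLOR_RGB2HSV).astype(int)
g=(H[...,0]>35)&(H[...,0]<75)&(H[...,1]>80)&(P[...,2]>.02)&(P[...,2]<.13)&(P[...,0]>.65)&(P[...,0]<.85)&(P[...,1]>-.25)&(P[...,1]<0)
print("dragon",np.median(P[g],0))
r=((H[...,0]<6)|(H[...,0]>172))&(H[...,1]>120)&(P[...,2]>.115)&(P[...,2]<.15)&(P[...,1]<-.03)&(P[...,1]>-.13)
print("lever knob",r.sum(),np.median(P[r],0))
k=(b["img"].max(-1)<60)&(P[...,2]>.14)&(P[...,2]<.18)&(P[...,1]<.08)&(P[...,1]>-.06)&(P[...,0]<.7)&(P[...,0]>.5)
print("crank knob",k.sum(),np.median(P[k],0))
```

```text
x range -0.11870155254692223 0.10452375693368196
-0.11 222 [-0.0105  0.0102] 0.0509
-0.09 271 [-0.0117  0.0101] 0.0507
-0.07 280 [-0.0116  0.01  ] 0.0508
-0.05 281 [-0.0114  0.0099] 0.0507
-0.03 272 [-0.0108  0.0098] 0.0507
-0.01 300 [-0.0112  0.0096] 0.0508
0.01 318 [-0.0111  0.0095] 0.0508
0.03 315 [-0.011   0.0094] 0.051
0.05 339 [-0.0108  0.0093] 0.0511
0.07 349 [-0.0107  0.0104] 0.051
0.09 349 [-0.0106  0.0102] 0.0509
0.11 81 [-0.0094  0.0101] 0.0509
dragon [ 0.75967173 -0.09182181  0.05454625]
lever knob 34 [ 0.5338985  -0.09714429  0.13518131]
crank knob 43 [0.55570602 0.00728051 0.16213625]
```

```bash
python3 -c "
from plant import workorder
print(workorder.close_job())"
```

```text
the job is handed in; nothing more can be done
None
```

The job is handed in, at about 67 s of the 210 s allowed.

**What I did**
- I threw the lever over to its stop and wound the crank up 0.4 rad. The side camera then showed the pawl free. I let the crank down at about 1.1 rad/s, keeping hold of the knob, until it reached its stop.
- I put the lever back to its locked stop.
- Two real pencils were present: the orange one and the 119 mm red one. The two other red pencils measured about 155 mm and 152 mm, so I left them. Both real pencils went into the tray, and the bar went on last.
- The bar was knocked next to the red pencil partway through. I slid it about 50 mm clear before picking up the pencil.

**Last checks**
- **Tray and lever:** the tray floor read about 36 mm from the side camera, against 34 mm when fully down. The lever knob was back at its starting place.
- **Pencils:** they lay flat, within about 2° of square to the mast. I worked out their tips at about 60 mm towards the yellow edge. I did not measure the tips directly once the bar was on.
- **Bar:** it was level, with its middle about 44 mm above the tray floor. It was about 0.5 mm off sideways and about 1 mm off lengthways, judged from the one end in view.
- **Robot:** clear of everything.

**Disagreements and gaps**
- A first automatic fit of the bar gave about 3–7 mm off lengthways and up to 4 mm sideways, because it also picked up parts of the rests. The cleaner slice-by-slice check gave the figures above.
- The dragon was never approached, but I could not measure its movement because the starting reading was mixed up with the green books. The mug was not re-measured either.
- The final photo could not be viewed because the picture limit was used up, so the last checks are numbers only.

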